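# Set and load the bead mill

### The arm

A 7-joint arm with a two-finger parallel gripper is mounted at the origin on a cart in front of the work surface, level with it; the furniture and walls round the work are solid. World frame = base frame: x ahead of the robot, y to its left, z up, the work surface at z = 0. Lengths are in m, angles in rad, forces in N, time in s.
With the tool pointing down it reaches from about 0.4 to 0.85 m from the base axis. Payload 4.5 kg.
Tool frame: the origin (TCP) lies between the finger pads; the fingertips stand 19 mm ahead of it and the grasp point (between the pads) is the TCP; z points along the fingers, y is the direction in which the jaws open and shut (so a half turn about z gives the same grasp; the last joint's range is limited). The gripper opens to 88 mm and grips with 3 to 60 N. Pads are 18 mm wide; open, the fingers measure 123 mm over their backs; the gripper's body (75 mm by 187 mm) begins 45 mm behind the grasp point.
Start: joints at [1.352, 0.689, -0.195, 1.565, 0.157, 0.902, -0.215], TCP at [0.156, -0.605, 0.258] pointing down, gripper open.
Joint ranges: [-3.01, 3.01], [-0.46, 2.08], [-1.47, 1.51], [0.13, 2.56], [-1, 4.14], [0.04, 2.09], [-2.66, 2.66]. Speed limits (rad/s): [2.57, 2.57, 3.14, 3.14, 3.14, 3.14, 3.14].

### API

Orientations are given as a unit quaternion [x, y, z, w].
In Python, from plant import status, snapshot, finish_job, cut_out, tip_of gives the robot as it stands. The module is installed in compiled form; this text tells all that it offers.
- The arm moves only by the tool carry_out, never from a script. Its arguments are lists of equal length, an entry for each row: "linear": the shift along the world's x, y, z in m, a list of three; "roll": the turn about the world's z in rad. A call has 1 to 8 rows; each row is the pose to reach, as a shift and turn from the pose measured when the call began; what a row does not reach only later rows make up. A row lasts 1/12 s, in which the tool goes at most 41.7 mm and 7.16 degrees, less where a joint would pass 70% of its speed; a pose out of reach is approached as far as the arm can. A call with a gripper value outside its range is refused whole. "gripper" is the opening, from 0 (shut) to 1 (fully open), set as the call begins (left out, the last holds). The fingers move at their own pace and stop on an object; "grip_force" is the grip in N (left out, the last holds). Time passes only in rows, so rows that repeat a pose let the fingers close. It gives the time, the measured TCP pose, the force and the opening at its end, in the units of the state.
- status.get_state(): the state, without advancing time (a new reading comes with each control period).
- snapshot(name): name is "side" or "top" or "wrist"; returns a dict with "img" (420x560x3 uint8, red, green, blue), "range_z" (420x560 float32, m along the optical axis (not along the pixel's ray), 0 where there is no reading), "fx", "fy", "cx", "cy" (pixels), "k1" (the pictures are not rectified: a ray, as slopes to the right and down, at radius r is drawn at 1 + k1 r^2 times it, then the intrinsics apply), "world_from_camera" (4x4, takes a point from camera to world coordinates). Camera axes: x right, y down, z forward; pixel columns grow to the right and rows downward; lengths in m; the calibration is good to about 2 mm. A picture is of the moment at which its call begins.
- finish_job(): hands the job in, once; it reports no verdict.
Trained networks look in a picture, given as the dict that the camera call returned (one of the last four; its "shot" number tells which), for a name from the list of things; names that differ only in an ending like _2 or _b are one class to them, and where a whole thing is asked for, a point or a joint stands for the part that bears it (a point fixed in the world has none). Each returns a list of dicts, best first, with "confidence" (0 to 1); they miss things now and then, are a little off and sometimes report something else, mostly with a low value. They report only what shows in the picture. A call takes as long as a camera call.
- cut_out(picture, query): "region" (420x560 bool, what is visible of it) and "pixel" ([column, row] in pixels, amid what is visible of it).
- tip_of(picture, query): "pixel" ([column, row] in pixels: a listed point, or the origin of a listed thing).
The state is a dict: "clock": time; "q": joint angles; "qd": joint speeds; "joint_torque": joint torques, N m; "tool_pos": TCP position; "eef_rot": TCP orientation; "contact_force": force on the tool from outside, world axes, zero at the start; "moment": the same for the moment, N m; "opening": opening from 0.0 (shut) to 1.0 (fully open).
Only numpy, scipy, OpenCV 4.12 (cv2) and the standard library are available. Lean on these libraries where they do the work, as an engineer would, in place of code of your own. Each camera call takes 0.05 s, during which the arm holds its last target.

### The job

Set the bead mill's gap lever to the mark with five dots, clicking it on one notch at a time with a short pause in each notch and never past the five-dot mark. Then gather every loose shell blank into the scoop, open the hopper's sliding cover right to its stop, and tip the whole scoopful into the hopper. Finish by standing the scoop upright back on the dark wooden board and sliding the cover fully shut; leave the glass dish, the oyster shell and the small dark block where they are.

Things in the scene. Friction and masses are not known exactly. Their poses are not given: they have to be found in the camera images.
- mill: Grey bead mill fixed to the table, 240 (x) x 270 (y) x 73 mm high (its right rear corner is cut away); origin under its centre, x away from the robot, y to the left, z up. The left front quarter is the sunk hopper, under the sliding cover; on the right half of the top is the gap lever.
- hopper_mouth (a point): Centre of the hopper's mouth, level with the mill's top (73 mm above the table); axes as the mill's. The opening is 100 mm in x by 108 mm in y, the pit 67 mm deep. Steel cover guides, 8 mm high, stand along the left and right edges.
- cover (a joint): Slide of the aluminium hopper cover: 0 = fully shut (front stop), 0.105 m = fully open (rear stop), opening along the mill's +x; it stays where it is left, friction about 1.5 N. The cover plate is 118 x 106 mm; its top lies 8 mm above the mill's top. Starts nearly shut, not always fully.
- cover_grip (a point): Middle of the black block grip that stands on the middle of the cover: 14 mm thick in x, 56 mm wide in y, rising from the cover's top to 17 mm above this point. It can be pinched from above or pushed from either side.
- gap_lever (a joint): Indexed thumb lever on a vertical axis, growing anticlockwise from above (peg moves left to right): 0 = one-dot mark, each notch adds 0.349 rad; five dots = 1.396, six = 1.745. Starts in the one-dot or two-dot notch. A sprung ball holds each notch; about 5 N at the peg carries it over the hump halfway, then it snaps by itself into the next notch.
- lever_pivot (a point): The lever's axis at the mill's top face; axes as the mill's. At joint value q the peg lies 75 mm from it in the mill's direction angle 130 deg + q (anticlockwise from the mill's x), i.e. towards the robot. The dot marks, one to six white dots each, radiate just beyond the peg.
- lever_peg (a point): On the axis of the lever's upright black thumb peg (18 mm diameter), 26 mm above the mill's top; the peg ends 12 mm higher; the lever arm's top is 16 mm lower.
- rest_board: Dark wooden board fixed on the table, 255 mm along its x, 99 mm along its y, 18 mm thick; origin under its centre. The scoop stands on it at the start.
- scoop: Aluminium scoop, loose, 110 g; origin under the middle of its tray, z up, x towards its pouring lip. Tray outside 88 mm wide (y); floor 4 mm thick from x = -47 to 40 mm; from there a ramp rises at 22 deg to the open lip at x = 81 mm, 20 mm up. Rear wall at x = -50 mm, 50 mm high; side walls 45 mm high and 82 mm apart inside. Some blanks lie in it at the start.
- scoop_handle (a point): Grip point in the scoop's black fin handle, at x = -86, y = 0, z = 45 mm in the scoop's frame. The fin is 14 mm thick (y), runs from x = -116 to -50 mm, and from the underside to 62 mm up. Axes as the scoop's.
- scoop_lip (a point): Middle of the scoop's pouring lip edge, at x = 81, z = 20 mm in the scoop's frame.
- blank1: Shell blank: brownish grey block with rounded edges, 28 (x) x 22 (y) x 20 (z) mm, 15 g; origin at the centre of its underside. Lies in the scoop at the start.
- blank2: Shell blank: brownish grey block with rounded edges, 28 (x) x 22 (y) x 20 (z) mm, 15 g; origin at the centre of its underside. Lies in the scoop at the start.
- blank3: Shell blank: brownish grey block with rounded edges, 28 (x) x 22 (y) x 20 (z) mm, 15 g; origin at the centre of its underside. Lies in the scoop at the start.
- blank4: Shell blank: brownish grey block with rounded edges, 28 (x) x 22 (y) x 20 (z) mm, 15 g; origin at the centre of its underside. Lies loose on the table at the start, or is absent.
- blank5: Shell blank: brownish grey block with rounded edges, 28 (x) x 22 (y) x 20 (z) mm, 15 g; origin at the centre of its underside. Lies loose on the table at the start, or is absent.
- blank6: Shell blank: brownish grey block with rounded edges, 28 (x) x 22 (y) x 20 (z) mm, 15 g; origin at the centre of its underside. Lies loose on the table at the start, or is absent.
- blank7: Shell blank: brownish grey block with rounded edges, 28 (x) x 22 (y) x 20 (z) mm, 15 g; origin at the centre of its underside. Lies loose on the table at the start, or is absent.
- water_tub: White square water tub, 182 (x) x 182 (y) x 112 mm high, origin under its centre; part of the furniture, never moves. It stands behind the board and the blanks.
- dish: Glass dish, 90 mm across, 62 mm high, origin under its centre. Bystander.
- shell: Oyster shell half, 93 x 107 x 16 mm, origin under its centre. Bystander.
- dark_block: Small flat dark wood block, 58 x 92 x 13 mm, origin under its centre. Bystander.

How it is judged:
By the outcome, as a careful person would: the job done as asked, in the order asked, and still so for the second after the job is handed in, with the robot touching nothing.
Of blank4, blank5, blank6, blank7 only 2 to 4 are there at a start; the rules pass over those that are not, and their reading is None.
At some moment in a run one of blank4, blank5, blank6, blank7 may be knocked a few centimetres aside while the robot is not near it.
It also fails if it takes over 210 s, if anything falls off the work surface, if the arm or the gripper's body presses on something with over 40 N, if the wrist force passes 120 N, or if a joint passes its speed limit or range.

## Working session

There is one attempt and no reset: what is moved stays moved. The work goes in short steps, Python scripts to look and compute and a tool call to move; the robot and the scene stay as the last step left them, time stands still between calls to the robot, and variables do not carry over. Pictures are saved under pics/ and viewed, and the job is handed in when it is done.

Besides the shell and the picture viewer there is one more tool, called after "Emit:" as name([rows], argument=value, ...), one row to a line, values as JSON. carry_out: Moves the arm, as the interface text tells. Its arguments: {"type":"object","properties":{"linear":{"type":"array"},"roll":{"type":"array"},"gripper":{"type":"number"},"grip_force":{"type":"number"}},"required":["linear","roll"]}

```bash
mkdir -p pics
cat > h.py <<'E'
import numpy as np, cv2
from plant import status, snapshot, cut_out, tip_of
def save(p,name,crop=None,scale=1):
    im=p["img"][:,:,::-1]
    if crop: im=im[crop[1]:crop[3],crop[0]:crop[2]]
    if scale!=1: im=cv2.resize(im,None,fx=scale,fy=scale,interpolation=cv2.INTER_CUBIC)
    cv2.imwrite("pics/"+name+".png",im)
def ray(p,u,v):
    xd=(np.asarray(u,float)-p["cx"])/p["fx"]; yd=(np.asarray(v,float)-p["cy"])/p["fy"]
    x,y=xd,yd
    for _ in range(20):
        s=1+p["k1"]*(x*x+y*y); x,y=xd/s,yd/s
    return x,y
def at_z(p,u,v,z):
    x,y=ray(p,u,v); T=p["world_from_camera"]
    d=np.stack([x,y,np.ones_like(x)],-1)@T[:3,:3].T; o=T[:3,3]
    return o+d*((z-o[2])/d[...,2])[...,None]
def cloud(p):
    v,u=np.mgrid[0:420,0:560]; x,y=ray(p,u,v); z=p["range_z"]
    P=np.stack([x*z,y*z,z],-1)@p["world_from_camera"][:3,:3].T+p["world_from_camera"][:3,3]
    P[z<=0]=np.nan
    return P
def proj(p,P):
    T=np.linalg.inv(p["world_from_camera"]); c=T[:3,:3]@np.asarray(P,float)+T[:3,3]
    x,y=c[0]/c[2],c[1]/c[2]; s=1+p["k1"]*(x*x+y*y)
    return p["cx"]+p["fx"]*x*s, p["cy"]+p["fy"]*y*s
def st():
    s=status.get_state()
    print("t %.2f"%s["clock"],"tcp",np.round(s["tool_pos"],4),"rot",np.round(s["eef_rot"],3),"F",np.round(s["contact_force"],1),"op %.3f"%s["opening"],"q",np.round(s["q"],2))
    return s
E
python3 - <<'E'
from h import *
st()
for n in ["side","top","wrist"]:
    p=snapshot(n); save(p,n+"0"); print(n,p["fx"],p["k1"],np.round(p["world_from_camera"],3).tolist(),p["shot"])
st()
E
```

```text
t 0.00 tcp [ 0.1561 -0.6046  0.2569] rot [ 0.992  0.126 -0.    -0.001] F [-0.9 -0.2  0.4] op 1.002 q [ 1.35  0.69 -0.19  1.57  0.16  0.9  -0.22]
side 399.99042603627527 0.00755833356533951 [[-0.998, 0.023, -0.064, 0.598], [0.064, 0.615, -0.786, 0.732], [0.021, -0.788, -0.615, 0.733], [0.0, 0.0, 0.0, 1.0]] 1
top 421.7781241628463 -0.12809514394964577 [[0.015, -0.998, 0.054, 0.461], [-1.0, -0.015, 0.0, -0.058], [0.001, -0.054, -0.999, 1.331], [0.0, 0.0, 0.0, 1.0]] 2
wrist 370.57058835278053 -0.04916201061868025 [[0.252, -0.916, -0.311, 0.237], [-0.968, -0.239, -0.08, -0.584], [-0.001, 0.321, -0.947, 0.384], [0.0, 0.0, 0.0, 1.0]] 3
t 0.15 tcp [ 0.1562 -0.6047  0.2571] rot [ 0.992  0.126 -0.    -0.001] F [ 1.5  0.4 -0.4] op 1.000 q [ 1.35  0.69 -0.19  1.57  0.16  0.9  -0.22]
```

View pics/top0.png

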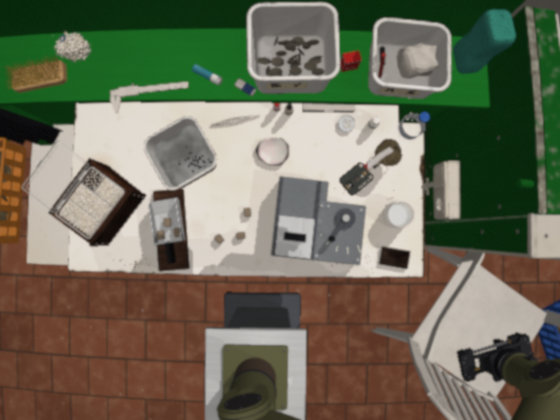

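View pics/side0.png

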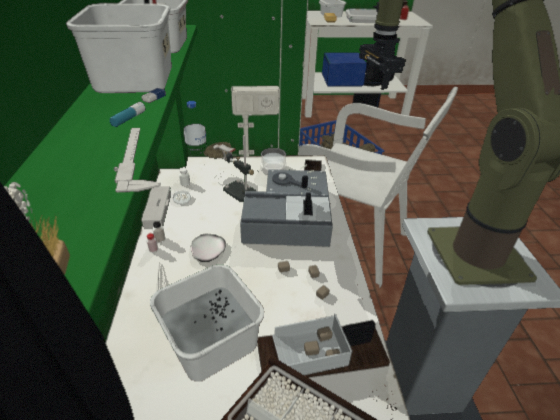

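Run:
```python
from h import *
p=snapshot("top"); C=cloud(p); np.save("ctop.npy",C); cv2.imwrite("top_img.png",p["img"])
save(p,"topcrop",(140,160,420,290),2.8)
for q in ["blank4","mill","scoop","scoop_handle","scoop_lip","rest_board","lever_peg","lever_pivot","cover_grip","hopper_mouth","dish","shell","dark_block","water_tub"]:
    for r in tip_of(p,q)[:8 if q=="blank4" else 2]:
        u,v=r["pixel"]; print(q,"%.2f"%r["confidence"],np.round([u,v],1),"depthpt",np.round(C[int(round(v)),int(round(u))],3))
```

```text
blank4 0.64 [176.8 232.6] depthpt [0.45  0.243 0.049]
blank4 0.60 [171.5 223.1] depthpt [0.48  0.266 0.023]
blank4 0.55 [219.5 239.9] depthpt [0.43  0.114 0.019]
blank4 0.55 [248.3 213.1] depthpt [0.516 0.029 0.017]
blank4 0.47 [159.5 237.4] depthpt [0.436 0.298 0.04 ]
blank4 0.43 [239.6 234.8] depthpt [0.447 0.052 0.024]
blank4 0.17 [167.3 226.3] depthpt [0.471 0.276 0.043]
mill 0.56 [314.4 223. ] depthpt [ 0.486 -0.172  0.082]
mill 0.56 [160.7 235.9] depthpt [0.44  0.295 0.042]
scoop 0.67 [169.3 228.2] depthpt [0.465 0.274 0.027]
scoop_handle 0.94 [168.8 254.5] depthpt [0.387 0.259 0.079]
scoop_handle 0.39 [220.8 236.1] depthpt [0.443 0.112 0.016]
scoop_lip 0.77 [162.1 200.2] depthpt [0.551 0.296 0.036]
scoop_lip 0.37 [170.5 255.8] depthpt [0.381 0.257 0.075]
rest_board 0.96 [169.6 230.8] depthpt [0.455 0.272 0.019]
rest_board 0.74 [316.7 220.1] depthpt [ 0.496 -0.182  0.072]
lever_peg 0.69 [329.8 233. ] depthpt [ 0.457 -0.221  0.074]
lever_peg 0.49 [395.7 213.9] depthpt [ 0.518 -0.429  0.044]
lever_pivot 0.72 [344.9 215.7] depthpt [ 0.508 -0.263  0.089]
lever_pivot 0.52 [393.4 258.6] depthpt [ 0.378 -0.43   0.011]
cover_grip 0.95 [295.1 235.9] depthpt [ 0.447 -0.114  0.116]
hopper_mouth 0.77 [292.4 238.6] depthpt [ 0.439 -0.106  0.111]
dish 0.95 [395.  213.2] depthpt [ 0.522 -0.428  0.039]
dish 0.73 [240.3 233.6] depthpt [0.45  0.052 0.018]
dark_block 0.90 [391.9 256.3] depthpt [ 0.387 -0.426  0.012]
dark_block 0.68 [164.3 202.2] depthpt [0.545 0.289 0.037]
```

View pics/topcrop.png

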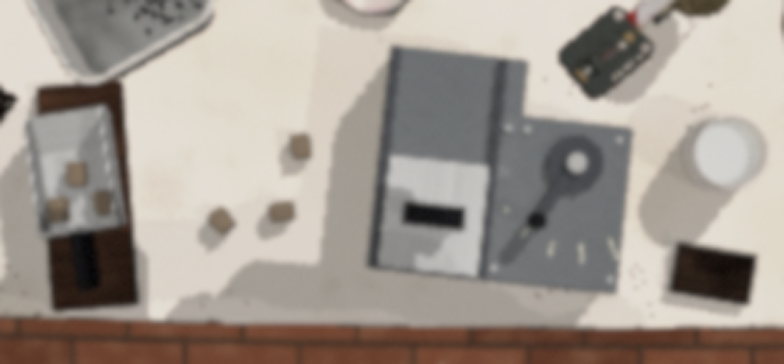

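Run:
```python
from h import *
C=np.load("ctop.npy")
m=(C[...,2]>0.055)&(C[...,2]<0.13)&(C[...,0]>0.33)&(C[...,0]<0.68)&(C[...,1]<-0.03)&(C[...,1]>-0.36)
n,l,s,_=cv2.connectedComponentsWithStats(m.astype(np.uint8)); k=1+np.argmax(s[1:,4]); m=l==k
P=C[m][:,:2].astype(np.float32); print(len(P))
r=cv2.minAreaRect(P*1000); print("rect",r, cv2.boxPoints(r))
b=(C[...,2]>0.008)&(C[...,2]<0.1)&(C[...,0]>0.3)&(C[...,0]<0.62)&(C[...,1]<0.38)&(C[...,1]>0.18)
n,l,s,_=cv2.connectedComponentsWithStats(b.astype(np.uint8)); k=1+np.argmax(s[1:,4]); P=C[l==k][:,:2].astype(np.float32)
r=cv2.minAreaRect(P*1000); print("board+scoop",r)
b2=(l==k)&(C[...,2]<0.023)
P=C[b2][:,:2].astype(np.float32); r=cv2.minAreaRect(P*1000); print("board",r)
```

```text
6386
rect ((494.5977478027344, -188.6554412841797), (271.66119384765625, 240.99505615234375), 84.65714263916016) [[ 361.97583  -312.67572 ]
 [ 601.9239   -335.11606 ]
 [ 627.21967   -64.63516 ]
 [ 387.2716    -42.194824]]
board+scoop ((478.2998352050781, 270.210205078125), (141.72174072265625, 297.1413269042969), 84.51653289794922)
board ((475.9285583496094, 259.515625), (285.7025451660156, 141.5106201171875), 0.8076626062393188)
```

Emit:
carry_out([
  [0.02, 0.035, 0.01],
  [0.045, 0.065, 0.02],
  [0.07, 0.095, 0.03],
  [0.095, 0.125, 0.04],
  [0.12, 0.155, 0.04],
  [0.145, 0.185, 0.04],
  [0.17, 0.215, 0.04],
  [0.195, 0.245, 0.04],
], roll=[0, 0, 0, 0, 0, 0, 0, 0])

```text
clock: 1.57
tool_pos: [0.3523, -0.3587, 0.2981]
eef_rot: [0.992, 0.126, 0.0, 0.0]
contact_force: [0.2, 0.5, -0.5]
opening: 0.997
```

Emit:
carry_out([
  [0.01, 0.03, 0.01],
  [0.02, 0.06, 0.02],
  [0.03, 0.09, 0.03],
  [0.04, 0.11, 0.04],
], roll=[0, 0, 0, 0])

```text
clock: 1.9
tool_pos: [0.3928, -0.2454, 0.3387]
eef_rot: [0.992, 0.127, 0.0, -0.0]
contact_force: [0.7, 0.4, -0.3]
opening: 1.0
```

Run:
```python
from h import *
st()
p=snapshot("wrist"); save(p,"w1"); C=cloud(p); np.save("cw1.npy",C)
for q in ["lever_peg","lever_pivot","cover_grip","hopper_mouth","mill"]:
    for r in tip_of(p,q)[:2]:
        u,v=r["pixel"]; print(q,"%.2f"%r["confidence"],np.round([u,v],1),"depthpt",np.round(C[int(round(v)),int(round(u))],3), "z.111",np.round(at_z(p,u,v,0.099),4))
c=np.array([.4946,-.1887]);a=np.deg2rad(-5.34)
```

```text
t 1.90 tcp [ 0.3928 -0.2454  0.3387] rot [ 0.992  0.127  0.    -0.   ] F [ 0.7  0.4 -0.3] op 1.000 q [ 0.62  0.37 -0.22  1.92  0.1   0.86 -0.98]
lever_peg 0.88 [268.5 110.2] depthpt [ 0.444 -0.222  0.111] z.111 [ 0.4429 -0.2222  0.099 ]
lever_pivot 0.70 [329.4  60.4] depthpt [ 0.502 -0.266  0.089] z.111 [ 0.5015 -0.2658  0.099 ]
lever_pivot 0.24 [255.8  50.1] depthpt [ 0.494 -0.196  0.073] z.111 [ 0.4927 -0.1974  0.099 ]
cover_grip 0.80 [157.6  80.6] depthpt [ 0.444 -0.118  0.114] z.111 [ 0.4432 -0.1134  0.099 ]
hopper_mouth 0.86 [165.1  83.7] depthpt [ 0.443 -0.125  0.115] z.111 [ 0.4421 -0.1209  0.099 ]
hopper_mouth 0.17 [252.8  51.1] depthpt [ 0.493 -0.193  0.073] z.111 [ 0.4912 -0.1949  0.099 ]
mill 0.63 [255.1  52.8] depthpt [ 0.491 -0.195  0.072] z.111 [ 0.4903 -0.1973  0.099 ]
```

View pics/w1.png

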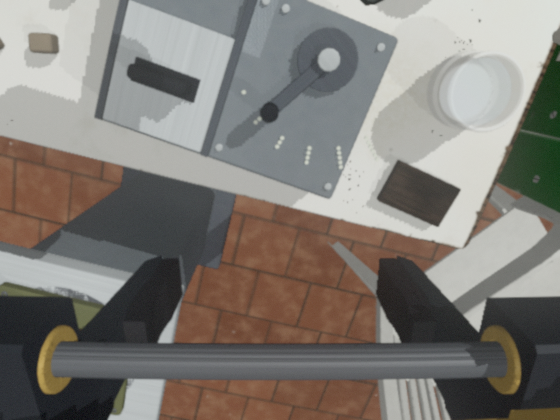

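Run:
```python
from h import *
im=cv2.imread("pics/w1.png")[20:200,200:410]; cv2.imwrite("pics/w1c.png",cv2.resize(im,None,fx=3.3,fy=3.3,interpolation=cv2.INTER_CUBIC))
p=snapshot("wrist")
piv=np.array([.502,-.266]);a=np.deg2rad(-5.34)
for q in range(6):
    t=np.deg2rad(130+20*q)+a; 
    print(q+1,np.round(piv+.075*np.array([np.cos(t),np.sin(t)]),4),np.round(proj(p,[*(piv+.095*np.array([np.cos(t),np.sin(t)])),.073])))
C=np.load("cw1.npy")
# pivot knob fit & peg top
for nm,(zl,zh,c,r) in {"peg":(.105,.115,(.444,-.222),.02),"knob":(.084,.094,(.502,-.266),.03)}.items():
    m=(C[...,2]>zl)&(C[...,2]<zh)&(np.hypot(C[...,0]-c[0],C[...,1]-c[1])<r); print(nm,m.sum(),C[m].mean(0))
# cover grip
m=(C[...,2]>.1)&(C[...,2]<.13)&(C[...,1]>-.18)&(C[...,1]<-.05)&(C[...,0]<.55)&(C[...,0]>.36); P=C[m][:,:2].astype(np.float32)*1000
print("grip",cv2.minAreaRect(P),C[m].mean(0),np.nanpercentile(C[m][:,2],[5,95]))
```

```text
1 [ 0.4593 -0.2043] [233.  92.]
2 [ 0.4408 -0.2226] [250. 120.]
3 [ 0.4297 -0.2462] [274. 141.]
4 [ 0.4272 -0.2721] [304. 151.]
5 [ 0.4338 -0.2973] [334. 151.]
6 [ 0.4487 -0.3187] [364. 141.]
peg 277 [ 0.44124605 -0.22299053  0.11106125]
knob 468 [ 0.50086995 -0.26421621  0.08864559]
grip ((444.7096252441406, -116.09201049804688), (55.08259201049805, 14.478131294250488), 84.77713012695312) [ 0.44528241 -0.11710392  0.11290975] [0.10578785 0.11542252]
```

View pics/w1c.png

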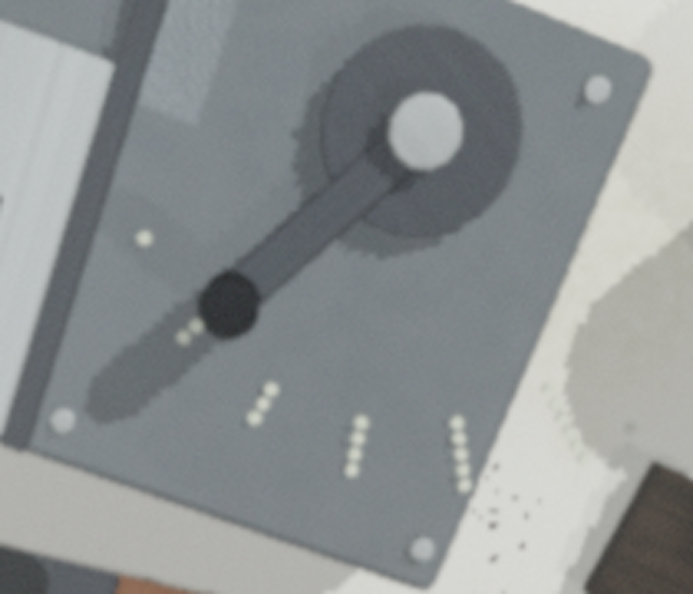

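Emit:
carry_out([
  [0.01, 0.005, -0.03],
  [0.02, 0.01, -0.06],
  [0.03, 0.015, -0.09],
  [0.04, 0.02, -0.12],
  [0.048, 0.022, -0.15],
  [0.048, 0.022, -0.17],
  [0.048, 0.022, -0.17],
  [0.048, 0.022, -0.17],
], roll=[-0.12, -0.24, -0.36, -0.48, -0.6, -0.72, -0.84, -0.866], gripper=0.5, grip_force=10)

```text
clock: 2.92
tool_pos: [0.438, -0.2287, 0.1658]
eef_rot: [0.952, -0.306, -0.003, 0.001]
contact_force: [0.6, 0.9, 0.6]
opening: 0.499
```

Run:
```python
from h import *
st()
p=snapshot("wrist"); save(p,"w2"); C=cloud(p)
for q in ["lever_peg","lever_pivot"]:
    for r in tip_of(p,q)[:2]:
        u,v=r["pixel"]; print(q,"%.2f"%r["confidence"],np.round([u,v],1),"depthpt",np.round(C[int(round(v)),int(round(u))],3))
m=(C[...,2]>.105)&(C[...,2]<.115)&(np.hypot(C[...,0]-.441,C[...,1]+.223)<.02); print(m.sum(),C[m].mean(0),C[m].min(0)/2+C[m].max(0)/2)
m=(C[...,2]>.084)&(C[...,2]<.094)&(np.hypot(C[...,0]-.5015,C[...,1]+.2655)<.03); print(m.sum(),C[m].mean(0),C[m].min(0)/2+C[m].max(0)/2)
```

```text
t 2.92 tcp [ 0.438  -0.2287  0.1658] rot [ 0.952 -0.306 -0.003  0.001] F [0.6 0.9 0.6] op 0.499 q [ 0.36  0.68  0.05  2.05 -0.07  0.43 -1.73]
lever_peg 0.84 [269.  231.4] depthpt [ 0.446 -0.229  0.111]
lever_pivot 0.81 [265.3  95.6] depthpt [ 0.502 -0.267  0.089]
lever_pivot 0.42 [138.6 301. ] depthpt [ 0.484 -0.222  0.217]
828 [ 0.44269931 -0.22423995  0.110527  ] [ 0.44201134 -0.2234065   0.10906146]
1463 [ 0.50146662 -0.26483368  0.08884959] [ 0.50137186 -0.26058085  0.08790132]
```

View pics/w2.png

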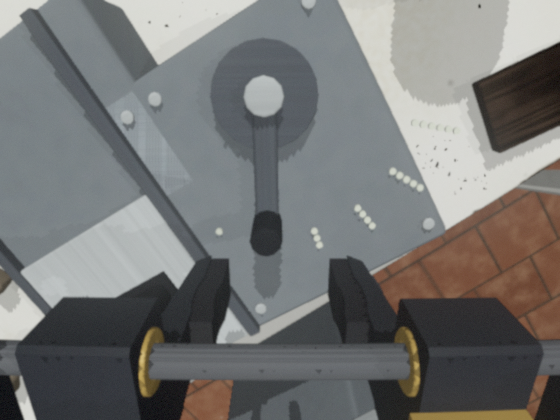

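Emit:
carry_out([
  [0.004, 0.005, 0],
  [0.004, 0.005, 0],
  [0.004, 0.005, -0.02],
  [0.004, 0.005, -0.04],
  [0.004, 0.005, -0.059],
  [0.004, 0.005, -0.059],
  [0.004, 0.005, -0.059],
], roll=[0, 0, 0, 0, 0, 0, 0])

```text
clock: 3.65
tool_pos: [0.4431, -0.2237, 0.1088]
eef_rot: [0.953, -0.302, -0.001, 0.0]
contact_force: [-0.6, -1.4, 1.4]
opening: 0.497
```

Emit:
carry_out([
  [0, 0, 0],
  [0, 0, 0],
  [0, 0, 0],
  [0, 0, 0],
], roll=[0, 0, 0, 0], gripper=0.29)

```text
clock: 3.98
tool_pos: [0.4436, -0.2239, 0.1097]
eef_rot: [0.953, -0.302, 0.0, 0.0]
contact_force: [0.1, -0.6, 0.4]
opening: 0.294
```

Run:
```python
from h import *
s=st()
p=snapshot("wrist"); save(p,"w3")
piv=np.array([.5015,-.2655]);a=np.deg2rad(-5.3)
for q in range(1,5):
    for f in (0,.25,.5,.75):
        t=np.deg2rad(130+20*(q+f))+a; w=piv+.075*np.array([np.cos(t),np.sin(t)])
        print(q+1+f,np.round(w,4))
```

```text
t 3.98 tcp [ 0.4436 -0.2239  0.1097] rot [ 0.953 -0.302  0.     0.   ] F [ 0.1 -0.6  0.4] op 0.294 q [ 0.36  0.78  0.03  2.07 -0.07  0.29 -1.74]
2 [ 0.4403 -0.2222]
2.25 [ 0.4367 -0.2277]
2.5 [ 0.4337 -0.2334]
2.75 [ 0.4312 -0.2395]
3 [ 0.4292 -0.2457]
3.25 [ 0.4277 -0.2521]
3.5 [ 0.4268 -0.2586]
3.75 [ 0.4265 -0.2651]
4 [ 0.4268 -0.2716]
4.25 [ 0.4276 -0.2781]
4.5 [ 0.429  -0.2845]
4.75 [ 0.4309 -0.2908]
5 [ 0.4334 -0.2968]
5.25 [ 0.4364 -0.3027]
5.5 [ 0.4398 -0.3082]
5.75 [ 0.4438 -0.3134]
```

View pics/w3.png

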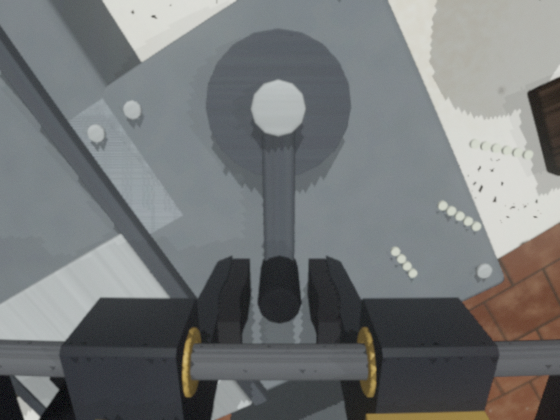

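Emit:
carry_out([
  [-0.002, -0.003, -0.001],
  [-0.004, -0.006, -0.002],
  [-0.006, -0.009, -0.002],
  [-0.007, -0.012, -0.002],
  [-0.009, -0.015, -0.002],
  [-0.01, -0.018, -0.002],
  [-0.011, -0.021, -0.002],
  [-0.012, -0.0235, -0.002],
], roll=[0.04, 0.08, 0.13, 0.17, 0.22, 0.26, 0.31, 0.35])

```text
clock: 4.7
tool_pos: [0.4322, -0.2473, 0.108]
eef_rot: [0.992, -0.13, 0.001, 0.0]
contact_force: [0.2, 1.2, 0.6]
opening: 0.291
```

Emit:
carry_out([
  [0, 0, 0],
  [0, 0, 0],
  [0, 0, 0],
  [0, 0, 0],
  [0, 0, 0],
  [0, 0, 0],
], roll=[0, 0, 0, 0, 0, 0])

```text
clock: 5.2
tool_pos: [0.4322, -0.2471, 0.1079]
eef_rot: [0.992, -0.13, 0.001, 0.0]
contact_force: [0.0, 1.0, 0.7]
opening: 0.288
```

Run:
```python
from h import *
s=st()
p=snapshot("wrist"); save(p,"w4"); C=cloud(p)
m=(C[...,2]>.105)&(C[...,2]<.115)&(np.hypot(C[...,0]-.4292,C[...,1]+.2457)<.013); print(m.sum(),C[m].mean(0),C[m].min(0)/2+C[m].max(0)/2)
```

```text
t 5.20 tcp [ 0.4322 -0.2471  0.1079] rot [ 0.992 -0.13   0.001  0.   ] F [0.  1.  0.7] op 0.288 q [ 0.45  0.78 -0.04  2.07  0.1   0.29 -1.51]
1668 [ 0.43259913 -0.24554626  0.11034874] [ 0.43101996 -0.24365904  0.10992792]
```

View pics/w4.png

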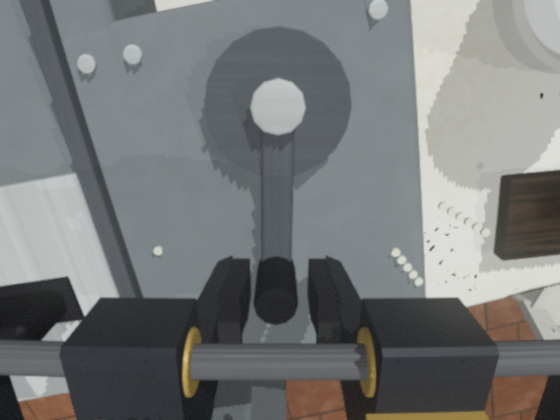

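Emit:
carry_out([
  [-0.001, -0.003, 0],
  [-0.0015, -0.0065, 0],
  [-0.002, -0.01, 0],
  [-0.0024, -0.013, 0],
  [-0.0027, -0.016, 0],
  [-0.0027, -0.0195, 0],
  [-0.0025, -0.023, 0],
  [-0.0024, -0.026, 0],
], roll=[0.04, 0.08, 0.13, 0.17, 0.22, 0.26, 0.31, 0.35])

```text
clock: 5.92
tool_pos: [0.4299, -0.2726, 0.1079]
eef_rot: [0.999, 0.046, 0.001, -0.0]
contact_force: [-0.1, 0.8, 0.1]
opening: 0.292
```

Emit:
carry_out([
  [0, 0, 0],
  [0, 0, 0],
  [0, 0, 0],
  [0, 0, 0],
  [0, 0, 0],
  [0, 0, 0],
], roll=[0, 0, 0, 0, 0, 0])

```text
clock: 6.42
tool_pos: [0.4299, -0.2725, 0.1079]
eef_rot: [0.999, 0.046, 0.001, -0.0]
contact_force: [-0.1, -0.1, 0.2]
opening: 0.293
```

Run:
```python
from h import *
s=st()
p=snapshot("wrist"); save(p,"w5"); C=cloud(p)
m=(C[...,2]>.105)&(C[...,2]<.115)&(np.hypot(C[...,0]-.4268,C[...,1]+.2716)<.013); print(m.sum(),C[m].mean(0),C[m].min(0)/2+C[m].max(0)/2)
```

```text
t 6.42 tcp [ 0.4299 -0.2725  0.1079] rot [ 0.999  0.046  0.001 -0.   ] F [-0.1 -0.1  0.2] op 0.293 q [ 0.55  0.79 -0.12  2.03  0.27  0.33 -1.27]
1688 [ 0.42980785 -0.2709007   0.11036218] [ 0.42846395 -0.26988217  0.1099842 ]
```

View pics/w5.png

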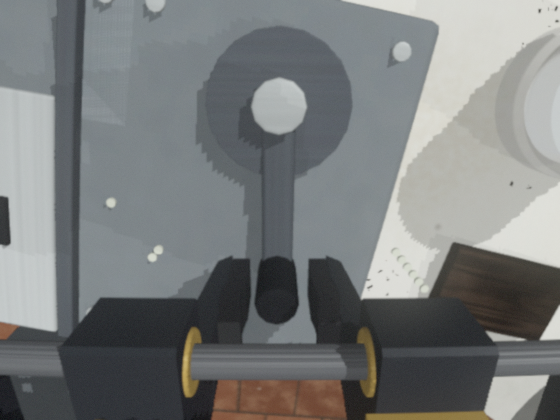

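Lever is in notch 4 (1- and 2-dot marks at (111,203) and (155,253) to its left, six-dot at right). On to five.

Emit:
carry_out([
  [0.0003, -0.003, 0],
  [0.0008, -0.0065, 0],
  [0.0015, -0.0097, 0],
  [0.0022, -0.013, 0],
  [0.003, -0.016, 0],
  [0.004, -0.019, 0],
  [0.005, -0.0215, 0],
  [0.006, -0.024, 0],
], roll=[0.04, 0.08, 0.13, 0.17, 0.22, 0.26, 0.31, 0.35])

```text
clock: 7.13
tool_pos: [0.4362, -0.2957, 0.1079]
eef_rot: [0.975, 0.221, 0.001, -0.001]
contact_force: [0.5, 1.0, -0.3]
opening: 0.287
```

Emit:
carry_out([
  [0, 0, 0],
  [0, 0, 0],
  [0, 0, 0],
  [0, 0, 0],
  [0, 0, 0],
  [0, 0, 0],
], roll=[0, 0, 0, 0, 0, 0])

```text
clock: 7.63
tool_pos: [0.4361, -0.2957, 0.1079]
eef_rot: [0.975, 0.221, 0.001, -0.001]
contact_force: [-0.8, 0.5, 0.7]
opening: 0.288
```

Run:
```python
from h import *
s=st()
p=snapshot("wrist"); save(p,"w6"); C=cloud(p)
m=(C[...,2]>.105)&(C[...,2]<.115)&(np.hypot(C[...,0]-.4334,C[...,1]+.2968)<.013); print(m.sum(),C[m].mean(0),C[m].min(0)/2+C[m].max(0)/2)
```

```text
t 7.63 tcp [ 0.4361 -0.2957  0.1079] rot [ 0.975  0.221  0.001 -0.001] F [-0.8  0.5  0.7] op 0.288 q [ 0.64  0.81 -0.22  1.98  0.42  0.4  -1.02]
1596 [ 0.43601518 -0.29518376  0.11036565] [ 0.43449499 -0.2945572   0.10901198]
```

View pics/w6.png

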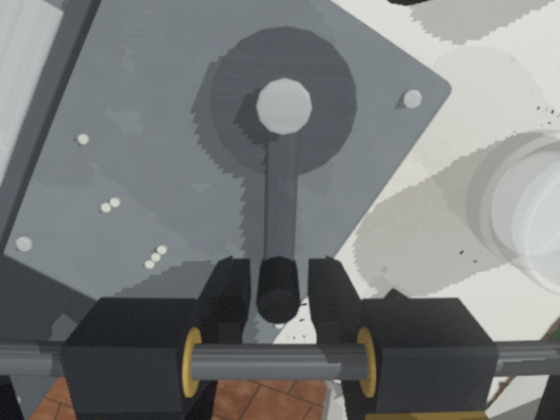

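Emit:
carry_out([
  [0, 0, 0.02],
  [0, 0, 0.05],
  [0, 0.02, 0.09],
  [0, 0.05, 0.12],
  [-0.01, 0.09, 0.14],
  [-0.01, 0.13, 0.16],
  [-0.02, 0.17, 0.17],
  [-0.02, 0.21, 0.18],
], roll=[0, 0, -0.1, -0.2, -0.3, -0.4, -0.45, -0.45], gripper=0.5)

```text
clock: 8.35
tool_pos: [0.4153, -0.0944, 0.2865]
eef_rot: [1.0, -0.004, 0.001, -0.0]
contact_force: [1.3, -0.5, -0.6]
opening: 0.498
```

Emit:
carry_out([
  [-0.005, 0.04, 0.01],
  [-0.01, 0.08, 0.02],
  [-0.01, 0.12, 0.03],
  [-0.02, 0.16, 0.03],
  [-0.02, 0.18, 0.03],
  [-0.02, 0.18, 0.03],
], roll=[0, 0, 0, 0, 0, 0])

```text
clock: 8.85
tool_pos: [0.3949, 0.091, 0.3171]
eef_rot: [1.0, 0.0, 0.002, -0.002]
contact_force: [-0.2, -0.6, 0.0]
opening: 0.496
```

```bash
cat >> h.py <<'E'
def blanks(p,C,query="blank4",minc=0.15):
    out=[]
    for r in cut_out(p,query):
        if r["confidence"]<minc: continue
        R=r["region"]; P=C[R]; P=P[~np.isnan(P[:,0])]
        if len(P)<10: continue
        zt=np.percentile(P[:,2],80); Q=P[P[:,2]>zt-.006]
        rc=cv2.minAreaRect(Q[:,:2].astype(np.float32)*1000)
        out.append((r["confidence"],np.round(r["pixel"]),np.round(np.array(rc[0])/1000,4),np.round(rc[1]),round(rc[2],1),round(float(zt),4)))
        print(*out[-1])
    return out
E
python3 - <<'E'
from h import *
s=st()
p=snapshot("wrist"); save(p,"w7"); C=cloud(p); np.save("cw7.npy",C)
blanks(p,C)
for q in ["scoop","scoop_handle","scoop_lip","rest_board"]:
    for r in tip_of(p,q)[:1]:
        u,v=r["pixel"]; print(q,"%.2f"%r["confidence"],np.round([u,v],1),"depthpt",np.round(C[int(round(v)),int(round(u))],3))
E
```

```text
t 8.85 tcp [0.3949 0.091  0.3171] rot [ 1.     0.     0.002 -0.002] F [-0.2 -0.6  0. ] op 0.496 q [-0.15  0.32 -0.25  2.1   0.12  0.73 -2.05]
0.97 [337.  40.] [0.5189 0.0311] [28. 23.] 11.1 0.0206
0.94 [311. 110.] [0.4456 0.0515] [22. 28.] 10.9 0.021
0.82 [133. 105.] [0.4533 0.2483] [24. 27.] 72.0 0.0425
0.72 [103.  78.] [0.4833 0.278 ] [28. 21.] 5.3 0.0422
0.6 [ 91. 116.] [0.4434 0.297 ] [28. 22.] 6.2 0.0421
0.56 [253. 122.] [0.4343 0.1189] [27. 22.] 43.8 0.0209
scoop 0.85 [111.1  85. ] depthpt [0.474 0.269 0.04 ]
scoop_handle 0.56 [117.4 175.8] depthpt [0.385 0.257 0.079]
scoop_lip 0.56 [80.7  2.5] depthpt [0.559 0.3   0.019]
```

View pics/w7.png

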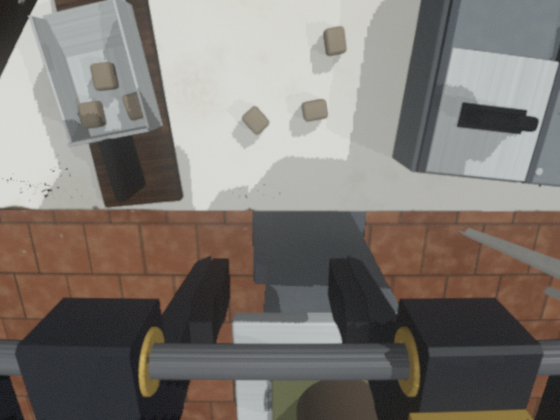

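Emit:
carry_out([
  [0.01, 0.008, -0.03],
  [0.02, 0.016, -0.07],
  [0.03, 0.024, -0.11],
  [0.039, 0.028, -0.15],
  [0.039, 0.028, -0.19],
  [0.039, 0.028, -0.22],
  [0.039, 0.028, -0.23],
  [0.039, 0.028, -0.23],
], roll=[0.12, 0.24, 0.36, 0.48, 0.6, 0.72, 0.76, 0.76])

```text
clock: 9.82
tool_pos: [0.4332, 0.1103, 0.0836]
eef_rot: [0.931, 0.365, -0.002, 0.0]
contact_force: [0.0, 0.7, 0.4]
opening: 0.498
```

Run:
```python
from h import *
s=st()
p=snapshot("wrist"); save(p,"w8"); C=cloud(p)
blanks(p,C)
C=np.load("cw7.npy")
m=(C[...,2]>.073)&(C[...,2]<.09)&(np.hypot(C[...,0]-.385,C[...,1]-.257)<.05)
print("fin",cv2.minAreaRect(C[m][:,:2].astype(np.float32)*1000),np.percentile(C[m][:,2],[10,50,90]))
m=(C[...,2]>.025)&(C[...,2]<.09)&(C[...,0]>.3)&(C[...,0]<.62)&(C[...,1]>.19)&(C[...,1]<.36)
print("scoop",cv2.minAreaRect(C[m][:,:2].astype(np.float32)*1000))
m=(C[...,2]>.055)&(C[...,2]<.07)&(C[...,0]>.4)&(C[...,0]<.62)&(C[...,1]>.19)&(C[...,1]<.36)
print("rims",m.sum(),cv2.minAreaRect(C[m][:,:2].astype(np.float32)*1000))
m=(C[...,2]>.014)&(C[...,2]<.022)&(C[...,0]>.3)&(C[...,0]<.62)&(C[...,1]>.19)&(C[...,1]<.36)
print("board",m.sum(),cv2.minAreaRect(C[m][:,:2].astype(np.float32)*1000))
```

```text
t 9.82 tcp [0.4332 0.1103 0.0836] rot [ 0.931  0.365 -0.002  0.   ] F [0.  0.7 0.4] op 0.498 q [-0.28  0.81 -0.11  2.22  0.61  0.14 -1.79]
0.89 [479. 212.] [0.5192 0.0323] [28. 23.] 11.2 0.0205
0.86 [270. 218.] [0.435  0.1193] [28. 22.] 41.4 0.0205
0.71 [374. 271.] [0.4568 0.0665] [57. 11.] 81.1 0.0203
0.64 [71. 24.] [0.4525 0.2432] [27. 27.] 14.2 0.0425
fin ((389.9608154296875, 261.25384521484375), (65.60736846923828, 14.50566577911377), 10.818939208984375) [0.0761081  0.07929128 0.08052992]
scoop ((470.8317565917969, 273.5257568359375), (226.37074279785156, 105.59475708007812), 18.868408203125)
rims 2107 ((473.396728515625, 276.63580322265625), (150.4492950439453, 89.72647094726562), 9.895855903625488)
board 6985 ((450.75543212890625, 284.44677734375), (239.064697265625, 126.67526245117188), 5.899952411651611)
```

View pics/w8.png

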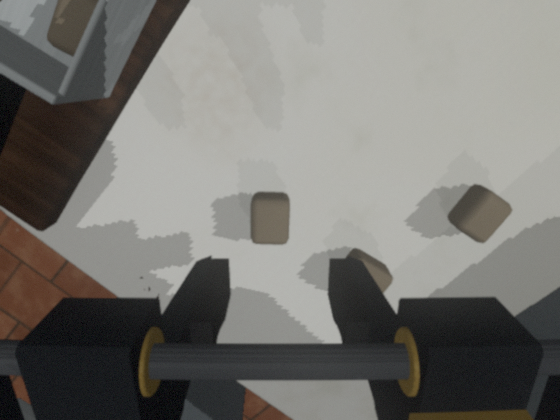

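Emit:
carry_out([
  [0.002, 0.009, -0.01],
  [0.002, 0.009, -0.02],
  [0.002, 0.009, -0.035],
  [0.002, 0.009, -0.05],
  [0.002, 0.009, -0.061],
  [0.002, 0.009, -0.062],
  [0.002, 0.009, -0.062],
], roll=[0, 0, 0, 0, 0, 0, 0])

```text
clock: 10.5
tool_pos: [0.441, 0.12, 0.0303]
eef_rot: [0.932, 0.363, -0.0, 0.001]
contact_force: [0.5, 0.7, 0.6]
opening: 0.503
```

Emit:
carry_out([
  [0, 0, 0],
  [0, 0, 0],
  [0, 0, 0],
  [0, 0, 0],
], roll=[0, 0, 0, 0], gripper=0.1, grip_force=15)

```text
clock: 10.83
tool_pos: [0.4416, 0.12, 0.0312]
eef_rot: [0.932, 0.362, 0.001, 0.001]
contact_force: [-0.3, 0.3, 5.5]
opening: 0.245
```

Run:
```python
from h import *
s=st()
```

```text
t 10.83 tcp [0.4416 0.12   0.0312] rot [0.932 0.362 0.001 0.001] F [-0.3  0.3  5.5] op 0.245 q [-0.33  0.93 -0.06  2.2   1.37  0.05 -2.57]
```

Emit:
carry_out([
  [0, 0, 0.02],
  [0, 0, 0.05],
  [0, 0, 0.09],
  [0, 0, 0.12],
  [0.01, 0.01, 0.14],
  [0.02, 0.02, 0.15],
  [0.03, 0.03, 0.15],
  [0.03, 0.03, 0.15],
], roll=[0, 0, 0, 0.1, 0.22, 0.34, 0.46, 0.58], gripper=0.1, grip_force=20)

```text
clock: 11.5
tool_pos: [0.4735, 0.1522, 0.183]
eef_rot: [0.788, 0.616, 0.003, -0.0]
contact_force: [0.6, 1.1, 0.1]
opening: 0.247
```

Emit:
carry_out([
  [0, 0.01, 0],
  [0, 0.02, 0],
  [0.01, 0.03, 0],
  [0.01, 0.04, 0],
  [0.02, 0.05, 0],
  [0.02, 0.06, 0],
  [0.03, 0.07, 0],
  [0.03, 0.08, 0],
], roll=[0.12, 0.24, 0.36, 0.48, 0.6, 0.72, 0.84, 0.96])

```text
clock: 12.17
tool_pos: [0.5042, 0.232, 0.183]
eef_rot: [0.413, 0.911, 0.002, -0.002]
contact_force: [0.1, 1.3, -0.5]
opening: 0.246
```

Run:
```python
from h import *
s=st()
p=snapshot("wrist"); save(p,"w9")
```

```text
t 12.17 tcp [0.5042 0.232  0.183 ] rot [ 0.413  0.911  0.002 -0.002] F [ 0.1  1.3 -0.5] op 0.246 q [ 0.06  0.91 -1.05  1.83  0.94  1.   -0.68]
```

View pics/w9.png

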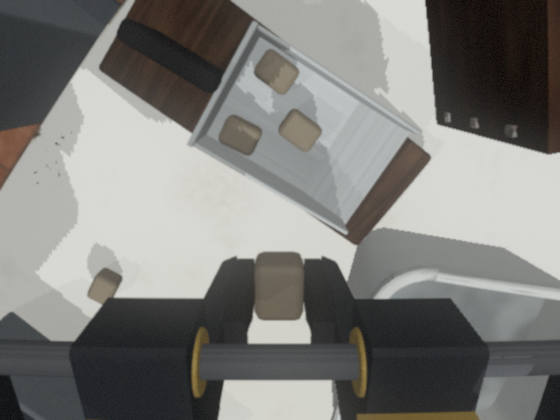

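Emit:
carry_out([
  [0.002, 0.01, 0],
  [0.004, 0.02, 0],
  [0.006, 0.03, 0],
  [0.008, 0.04, -0.01],
  [0.008, 0.05, -0.02],
  [0.008, 0.057, -0.03],
  [0.008, 0.057, -0.04],
  [0.008, 0.057, -0.05],
], roll=[0.12, 0.24, 0.36, 0.48, 0.6, 0.72, 0.84, 0.96])

```text
clock: 12.88
tool_pos: [0.5101, 0.2914, 0.1327]
eef_rot: [-0.061, 0.998, 0.001, -0.006]
contact_force: [-0.2, -0.8, -0.2]
opening: 0.243
```

Run:
```python
from h import *
s=st()
p=snapshot("wrist"); save(p,"w10")
```

```text
t 12.88 tcp [0.5101 0.2914 0.1327] rot [-0.061  0.998  0.001 -0.006] F [-0.2 -0.8 -0.2] op 0.243 q [-0.01  1.09 -1.18  1.75  1.11  1.14  0.13]
```

View pics/w10.png

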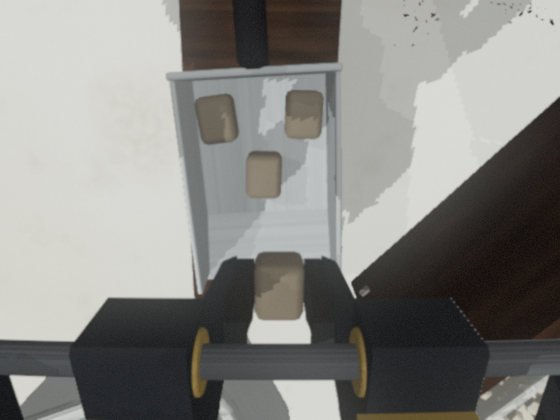

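Run:
```python
from h import *
C=np.load("ctop.npy")
for x0,x1,y0,y1 in [(.45,.58,.33,.42),(.55,.75,.15,.33),(.45,.5,.33,.42),(.5,.55,.33,.42)]:
    m=(C[...,0]>x0)&(C[...,0]<x1)&(C[...,1]>y0)&(C[...,1]<y1); P=C[m]
    h=P[P[:,2]>.03]; print((x0,x1,y0,y1),len(h), len(h) and (np.round(h.min(0),3),np.round(np.percentile(h[:,2],[50,99]),3)))
```

```text
(0.45, 0.58, 0.33, 0.42) 745 (array([0.482, 0.33 , 0.03 ]), array([0.121, 0.147]))
(0.55, 0.75, 0.15, 0.33) 3317 (array([0.551, 0.15 , 0.03 ]), array([0.056, 0.444]))
(0.45, 0.5, 0.33, 0.42) 91 (array([0.482, 0.405, 0.03 ]), array([0.092, 0.14 ]))
(0.5, 0.55, 0.33, 0.42) 373 (array([0.5  , 0.33 , 0.031]), array([0.111, 0.145]))
```

Run:
```python
from h import *
C=np.load("ctop.npy")
for x0 in np.arange(.42,.72,.02):
    m=(C[...,0]>x0)&(C[...,0]<x0+.02)&(C[...,1]>.1)&(C[...,1]<.45)&(C[...,2]>.09)
    P=C[m]; P=P[np.argsort(P[:,1])]
    print(round(x0,2),[(round(float(a[1]),3),round(float(a[2]),3)) for a in P[::max(1,len(P)//10)]])
```

```text
0.42 []
0.44 [(0.44, 0.103), (0.442, 0.12), (0.444, 0.124), (0.444, 0.091), (0.445, 0.134), (0.446, 0.132), (0.447, 0.115), (0.447, 0.137), (0.448, 0.134), (0.449, 0.141), (0.449, 0.124)]
0.46 [(0.421, 0.12), (0.426, 0.107), (0.43, 0.114), (0.431, 0.134), (0.432, 0.093), (0.434, 0.118), (0.436, 0.137), (0.437, 0.133), (0.439, 0.136), (0.441, 0.123), (0.444, 0.146)]
0.48 [(0.406, 0.129), (0.412, 0.099), (0.414, 0.109), (0.416, 0.135), (0.418, 0.139), (0.42, 0.139), (0.425, 0.134), (0.43, 0.137), (0.44, 0.143), (0.444, 0.147)]
0.5 [(0.394, 0.099), (0.399, 0.11), (0.402, 0.102), (0.405, 0.101), (0.408, 0.118), (0.416, 0.135), (0.425, 0.143), (0.433, 0.139), (0.437, 0.13), (0.442, 0.139), (0.448, 0.139)]
0.52 [(0.378, 0.094), (0.384, 0.136), (0.388, 0.099), (0.392, 0.137), (0.398, 0.139), (0.411, 0.144), (0.418, 0.132), (0.426, 0.128), (0.433, 0.132), (0.439, 0.141), (0.446, 0.146)]
0.54 [(0.358, 0.108), (0.368, 0.114), (0.374, 0.139), (0.379, 0.117), (0.396, 0.138), (0.406, 0.144), (0.415, 0.141), (0.422, 0.147), (0.433, 0.145), (0.441, 0.145), (0.45, 0.14)]
0.56 [(0.238, 0.111), (0.36,
[... 710 characters left out ...]
), (0.124, 0.115), (0.127, 0.115), (0.133, 0.116), (0.142, 0.113), (0.299, 0.095), (0.302, 0.115), (0.304, 0.107), (0.306, 0.111), (0.309, 0.114)]
0.66 [(0.116, 0.111), (0.119, 0.111), (0.122, 0.112), (0.126, 0.107), (0.31, 0.092), (0.312, 0.114), (0.315, 0.106), (0.316, 0.111), (0.319, 0.112), (0.322, 0.113), (0.325, 0.112)]
0.68 [(0.119, 0.115), (0.123, 0.108), (0.126, 0.112), (0.129, 0.11), (0.132, 0.109), (0.323, 0.1), (0.325, 0.112), (0.328, 0.115), (0.329, 0.111), (0.331, 0.113), (0.335, 0.114)]
0.7 [(0.132, 0.115), (0.137, 0.118), (0.141, 0.113), (0.144, 0.115), (0.15, 0.092), (0.297, 0.439), (0.328, 0.099), (0.331, 0.1), (0.332, 0.095), (0.332, 0.112), (0.334, 0.109), (0.337, 0.109)]
```

Emit:
carry_out([
  [-0.005, -0.004, 0],
  [-0.01, -0.008, 0],
  [-0.01, -0.008, 0],
  [-0.01, -0.008, 0],
  [-0.01, -0.008, -0.02],
  [-0.01, -0.008, -0.04],
  [-0.01, -0.008, -0.053],
  [-0.01, -0.008, -0.053],
], roll=[0.12, 0.24, 0.36, 0.48, 0.48, 0.48, 0.48, 0.48])

```text
clock: 13.6
tool_pos: [0.4985, 0.2799, 0.0749]
eef_rot: [-0.298, 0.955, -0.003, -0.009]
contact_force: [-0.2, -0.5, -0.3]
opening: 0.245
```

Emit:
carry_out([
  [0, 0, 0],
  [0, 0, 0],
  [0, 0, 0],
], roll=[0, 0, 0], gripper=0.38)

```text
clock: 13.85
tool_pos: [0.4987, 0.2803, 0.076]
eef_rot: [-0.297, 0.955, -0.003, -0.009]
contact_force: [-0.0, -0.3, 0.8]
opening: 0.383
```

Emit:
carry_out([
  [0, 0, 0.03],
  [0, 0, 0.07],
  [0, -0.01, 0.11],
  [-0.01, -0.05, 0.13],
  [-0.02, -0.09, 0.14],
  [-0.03, -0.13, 0.14],
], roll=[0, 0, 0, 0, 0, 0])

```text
clock: 14.35
tool_pos: [0.4699, 0.1552, 0.2194]
eef_rot: [-0.298, 0.955, -0.002, -0.006]
contact_force: [1.0, -0.6, -0.6]
opening: 0.382
```

Run:
```python
from h import *
s=st()
p=snapshot("wrist"); save(p,"w11"); C=cloud(p); blanks(p,C)
```

```text
t 14.35 tcp [0.4699 0.1552 0.2194] rot [-0.298  0.955 -0.002 -0.006] F [ 1.  -0.6 -0.6] op 0.382 q [ 0.3   0.95 -1.38  1.95  1.02  1.21  0.69]
0.93 [419. 243.] [0.4426 0.2967] [27. 21.] 5.2 0.0421
0.88 [377. 225.] [0.4521 0.2438] [28. 26.] 10.4 0.0424
0.78 [378. 268.] [0.4825 0.2783] [28. 22.] 5.5 0.0421
0.74 [139. 144.] [0.5191 0.0316] [28. 22.] 10.0 0.0207
0.66 [371. 287.] [0.4765 0.2328] [133.  12.] 64.8 0.051
0.61 [196.  88.] [0.4459 0.0514] [22. 29.] 10.4 0.0207
```

View pics/w11.png

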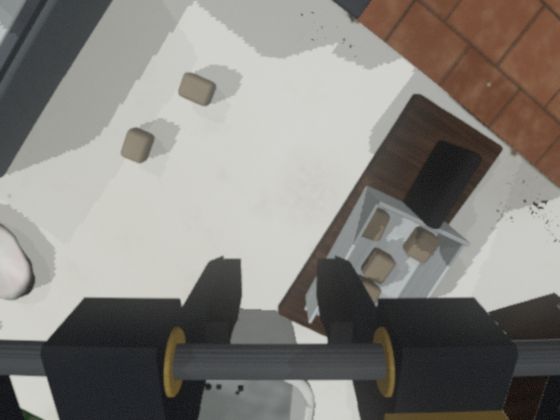

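Emit:
carry_out([
  [-0.003, -0.03, 0],
  [-0.008, -0.06, -0.01],
  [-0.016, -0.09, -0.03],
  [-0.024, -0.104, -0.06],
  [-0.024, -0.104, -0.09],
  [-0.024, -0.104, -0.12],
  [-0.024, -0.104, -0.14],
  [-0.024, -0.104, -0.14],
], roll=[-0.1, -0.2, -0.3, -0.42, -0.424, -0.424, -0.424, -0.424], gripper=0.55)

```text
clock: 15.12
tool_pos: [0.4437, 0.043, 0.0736]
eef_rot: [-0.087, 0.996, -0.004, -0.013]
contact_force: [-0.9, -0.1, 0.0]
opening: 0.551
```

Run:
```python
from h import *
s=st()
p=snapshot("wrist"); save(p,"w12"); C=cloud(p); blanks(p,C)
```

```text
t 15.12 tcp [0.4437 0.043  0.0736] rot [-0.087  0.996 -0.004 -0.013] F [-0.9 -0.1  0. ] op 0.551 q [ 0.42  1.11 -1.13  2.18  1.36  0.98  0.17]
0.58 [241. 332.] [0.5068 0.0299] [ 6. 21.] 5.0 0.0187
```

View pics/w12.png

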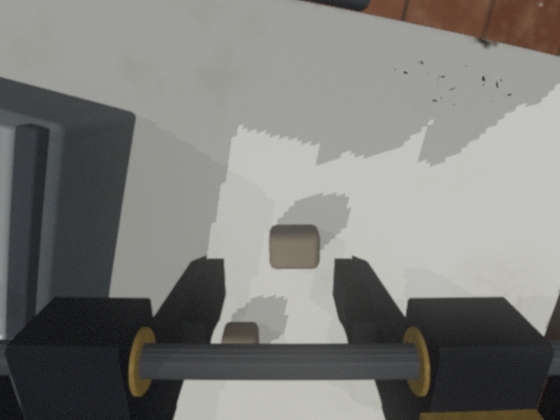

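Emit:
carry_out([
  [0.002, 0.008, 0],
  [0.002, 0.008, -0.015],
  [0.002, 0.008, -0.03],
  [0.002, 0.008, -0.045],
  [0.002, 0.008, -0.052],
  [0.002, 0.008, -0.052],
  [0.002, 0.008, -0.052],
], roll=[0, 0, 0, 0, 0, 0, 0])

```text
clock: 15.8
tool_pos: [0.4478, 0.0531, 0.0257]
eef_rot: [-0.087, 0.996, -0.003, -0.01]
contact_force: [0.3, -0.1, 0.1]
opening: 0.548
```

Run:
```python
from h import *
s=st()
p=snapshot("wrist"); save(p,"w13"); print(at_z(p,294,247,.0205))
```

```text
t 15.80 tcp [0.4478 0.0531 0.0257] rot [-0.087  0.996 -0.003 -0.01 ] F [ 0.3 -0.1  0.1] op 0.548 q [ 0.38  1.2  -1.08  2.17  1.49  0.98  0.08]
[0.42562707 0.05515063 0.0205    ]
```

View pics/w13.png

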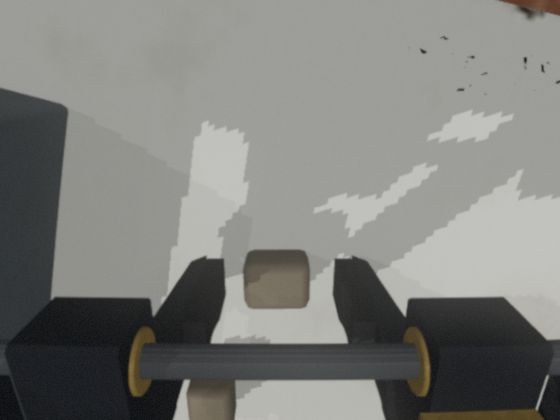

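Emit:
carry_out([
  [0, 0, -0.002],
  [0, 0, -0.003],
  [0, 0, -0.003],
  [0, 0, -0.003],
  [0, 0, -0.003],
], roll=[0, 0, 0, 0, 0], gripper=0.1, grip_force=20)

```text
clock: 16.27
tool_pos: [0.4481, 0.053, 0.0233]
eef_rot: [-0.087, 0.996, -0.003, -0.009]
contact_force: [-0.2, -0.5, 3.1]
opening: 0.313
```

Emit:
carry_out([
  [0, 0, 0.03],
  [0, 0, 0.07],
  [0, 0.02, 0.1],
  [0.01, 0.06, 0.12],
  [0.02, 0.1, 0.13],
  [0.03, 0.14, 0.13],
  [0.04, 0.18, 0.12],
  [0.05, 0.21, 0.11],
], roll=[0, 0, 0.1, 0.2, 0.3, 0.4, 0.43, 0.43])

```text
clock: 16.93
tool_pos: [0.4983, 0.2662, 0.1342]
eef_rot: [-0.299, 0.954, -0.004, -0.007]
contact_force: [0.3, -0.2, 1.1]
opening: 0.314
```

Run:
```python
from h import *
s=st()
p=snapshot("wrist"); save(p,"w14"); C=cloud(p); blanks(p,C)
```

```text
t 16.93 tcp [0.4983 0.2662 0.1342] rot [-0.299  0.954 -0.004 -0.007] F [ 0.3 -0.2  1.1] op 0.314 q [ 0.04  1.1  -1.23  1.81  1.15  1.17  0.58]
0.95 [366. 178.] [0.4433 0.2975] [28. 23.] 6.0 0.0422
0.94 [307. 211.] [0.4828 0.2782] [27. 22.] 6.0 0.0422
0.87 [289. 240.] [0.5026 0.2782] [14. 25.] 33.2 0.051
0.66 [296. 144.] [0.4526 0.2466] [28. 22.] 14.4 0.0422
0.65 [277. 283.] [0.4956 0.2645] [22. 28.] 34.1 0.1314
```

View pics/w14.png

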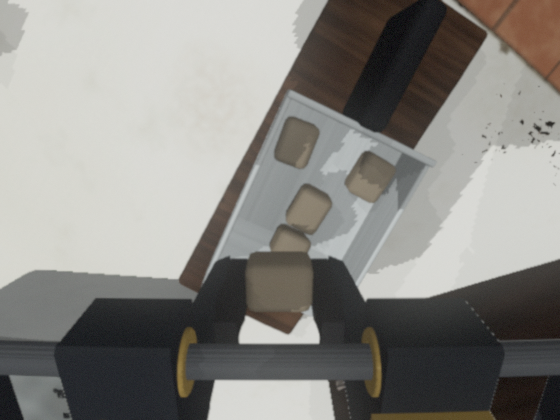

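Emit:
carry_out([
  [0, 0.01, -0.01],
  [0, 0.02, -0.025],
  [0, 0.024, -0.04],
  [0, 0.024, -0.052],
  [0, 0.024, -0.052],
  [0, 0.024, -0.052],
], roll=[0, 0, 0, 0, 0, 0])

```text
clock: 17.53
tool_pos: [0.4972, 0.2917, 0.0795]
eef_rot: [-0.3, 0.954, -0.003, -0.009]
contact_force: [0.3, 0.2, -0.3]
opening: 0.316
```

Emit:
carry_out([
  [0, 0, 0],
  [0, 0, 0],
  [0, 0, 0],
], roll=[0, 0, 0], gripper=0.42)

```text
clock: 17.78
tool_pos: [0.4976, 0.2914, 0.0801]
eef_rot: [-0.299, 0.954, -0.003, -0.009]
contact_force: [0.2, 0.6, 0.1]
opening: 0.417
```

Emit:
carry_out([
  [0, 0, 0.03],
  [0, 0, 0.07],
  [0, -0.02, 0.11],
  [0, -0.06, 0.13],
  [0, -0.1, 0.14],
  [0, -0.14, 0.14],
], roll=[0, 0, 0, 0, 0, 0])

```text
clock: 18.28
tool_pos: [0.4983, 0.1549, 0.2235]
eef_rot: [-0.3, 0.954, -0.003, -0.006]
contact_force: [1.3, -0.6, 0.1]
opening: 0.422
```

Run:
```python
from h import *
s=st()
p=snapshot("wrist"); save(p,"w15"); C=cloud(p); blanks(p,C)
```

```text
t 18.28 tcp [0.4983 0.1549 0.2235] rot [-0.3    0.954 -0.003 -0.006] F [ 1.3 -0.6  0.1] op 0.422 q [ 0.3   0.96 -1.35  1.87  1.01  1.23  0.77]
0.93 [401. 200.] [0.4517 0.2441] [30. 25.] 14.1 0.0424
0.9 [397. 244.] [0.4825 0.2776] [27. 21.] 3.4 0.0421
0.69 [154. 116.] [0.5192 0.0321] [29. 21.] 10.9 0.0206
0.68 [437. 223.] [0.4429 0.2969] [28. 22.] 4.7 0.0421
0.66 [414. 264.] [0.4869 0.3037] [21. 22.] 85.5 0.0501
0.56 [384. 273.] [0.5068 0.2802] [20. 20.] 10.4 0.0518
```

View pics/w15.png

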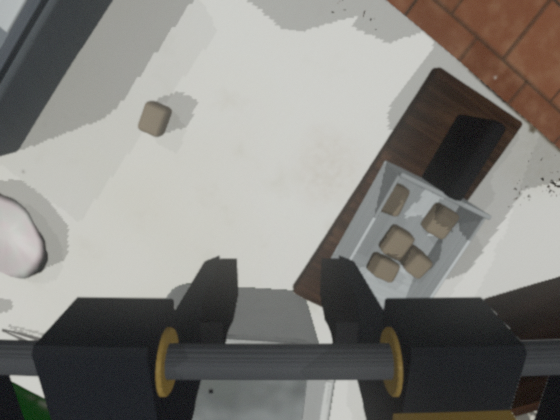

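Emit:
carry_out([
  [0.003, -0.02, 0],
  [0.006, -0.04, 0],
  [0.01, -0.06, 0],
  [0.013, -0.08, 0],
  [0.016, -0.1, 0],
  [0.021, -0.123, 0],
  [0.021, -0.123, -0.02],
  [0.021, -0.123, -0.04],
], roll=[-0.12, -0.24, -0.36, -0.48, -0.6, -0.72, -0.84, -0.96], gripper=0.55)

```text
clock: 19.05
tool_pos: [0.5208, 0.0221, 0.1804]
eef_rot: [0.185, 0.983, -0.001, -0.01]
contact_force: [0.2, 0.4, -0.4]
opening: 0.55
```

Emit:
carry_out([
  [0, 0, -0.02],
  [0, 0, -0.04],
  [0, 0, -0.06],
  [0, 0, -0.08],
  [0, 0, -0.1],
  [0, 0, -0.105],
  [0, 0, -0.11],
  [0, 0, -0.11],
], roll=[-0.12, -0.24, -0.36, -0.48, -0.6, -0.72, -0.84, -0.96])

```text
clock: 19.72
tool_pos: [0.5204, 0.0224, 0.0697]
eef_rot: [0.62, 0.785, 0.003, -0.01]
contact_force: [0.3, -0.7, -1.0]
opening: 0.55
```

Run:
```python
from h import *
s=st()
p=snapshot("wrist"); save(p,"w16"); C=cloud(p); blanks(p,C)
```

```text
t 19.72 tcp [0.5204 0.0224 0.0697] rot [ 0.62   0.785  0.003 -0.01 ] F [ 0.3 -0.7 -1. ] op 0.550 q [ 0.35  1.01 -0.82  1.98  1.14  0.72 -0.97]
0.82 [281. 224.] [0.5191 0.0322] [28. 22.] 10.6 0.0206
```

View pics/w16.png

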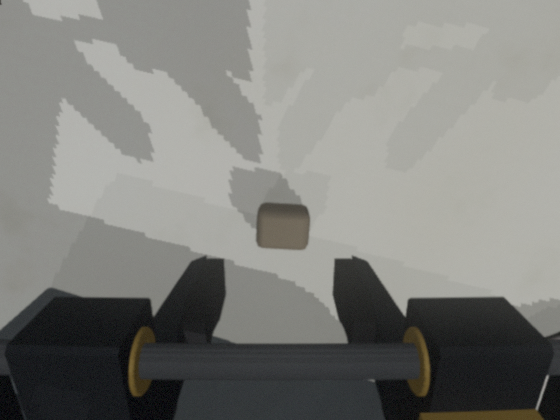

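Emit:
carry_out([
  [-0.001, 0.01, 0],
  [-0.001, 0.01, -0.015],
  [-0.001, 0.01, -0.03],
  [-0.001, 0.01, -0.045],
  [-0.001, 0.01, -0.049],
  [-0.001, 0.01, -0.049],
  [-0.001, 0.01, -0.049],
], roll=[-0.045, -0.045, -0.045, -0.045, -0.045, -0.045, -0.045])

```text
clock: 20.4
tool_pos: [0.5201, 0.033, 0.0221]
eef_rot: [0.634, 0.773, 0.004, -0.009]
contact_force: [-0.3, 0.7, 0.2]
opening: 0.555
```

Emit:
carry_out([
  [0, 0, 0],
  [0, 0, 0],
  [0, 0, 0],
  [0, 0, 0],
  [0, 0, 0],
], roll=[0, 0, 0, 0, 0], gripper=0.1, grip_force=20)

```text
clock: 20.82
tool_pos: [0.5205, 0.033, 0.0228]
eef_rot: [0.634, 0.773, 0.005, -0.009]
contact_force: [0.0, -0.4, 5.1]
opening: 0.313
```

Emit:
carry_out([
  [0, 0, 0.03],
  [0, 0, 0.07],
  [0, 0.02, 0.1],
  [0, 0.05, 0.12],
  [0, 0.08, 0.14],
  [0, 0.12, 0.14],
  [0, 0.16, 0.14],
  [-0.01, 0.2, 0.14],
], roll=[0, 0.1, 0.22, 0.34, 0.46, 0.58, 0.7, 0.82])

```text
clock: 21.48
tool_pos: [0.5121, 0.2342, 0.1631]
eef_rot: [0.272, 0.962, 0.001, -0.009]
contact_force: [0.9, 1.4, -0.6]
opening: 0.318
```

Emit:
carry_out([
  [-0.003, 0.01, 0],
  [-0.006, 0.02, 0],
  [-0.008, 0.03, 0],
  [-0.008, 0.035, 0],
  [-0.008, 0.035, -0.01],
  [-0.008, 0.035, -0.02],
  [-0.008, 0.035, -0.03],
  [-0.008, 0.035, -0.03],
], roll=[0.12, 0.24, 0.36, 0.48, 0.6, 0.72, 0.84, 0.96])

```text
clock: 22.15
tool_pos: [0.5034, 0.268, 0.131]
eef_rot: [-0.206, 0.979, -0.004, -0.01]
contact_force: [0.0, -0.0, -0.7]
opening: 0.314
```

Run:
```python
from h import *
s=st()
p=snapshot("wrist"); save(p,"w17"); C=cloud(p); blanks(p,C)
```

```text
t 22.15 tcp [0.5034 0.268  0.131 ] rot [-0.206  0.979 -0.004 -0.01 ] F [ 0.  -0.  -0.7] op 0.314 q [ 0.03  1.1  -1.2   1.79  1.13  1.16  0.41]
0.88 [361. 154.] [0.4433 0.2974] [28. 22.] 6.2 0.0422
0.81 [282. 133.] [0.4525 0.2466] [28. 22.] 15.0 0.0423
0.79 [298. 238.] [0.5069 0.2812] [20. 22.] 8.1 0.052
0.78 [309. 199.] [0.4832 0.2784] [28. 22.] 5.1 0.0422
0.76 [339. 222.] [0.4865 0.303 ] [19. 21.] 88.5 0.05
0.57 [277. 286.] [0.5029 0.2677] [22. 28.] 23.5 0.1287
```

View pics/w17.png

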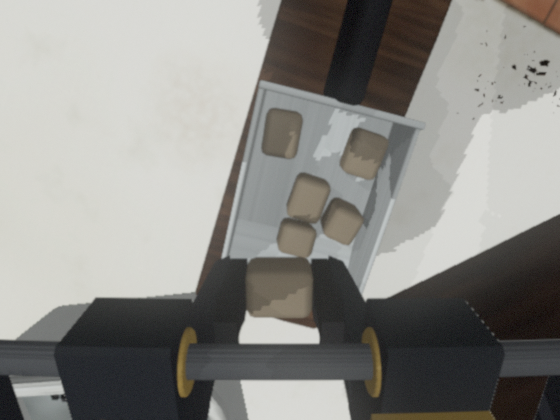

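Emit:
carry_out([
  [-0.006, -0.003, 0],
  [-0.012, -0.006, -0.01],
  [-0.018, -0.01, -0.02],
  [-0.018, -0.01, -0.035],
  [-0.018, -0.01, -0.046],
  [-0.018, -0.01, -0.046],
  [-0.018, -0.01, -0.046],
], roll=[0, 0, 0, 0, 0, 0, 0])

```text
clock: 22.83
tool_pos: [0.4855, 0.2588, 0.0862]
eef_rot: [-0.202, 0.979, -0.003, -0.01]
contact_force: [-0.1, -0.7, 0.1]
opening: 0.313
```

Emit:
carry_out([
  [0, 0, 0],
  [0, 0, 0],
  [0, 0, 0],
], roll=[0, 0, 0], gripper=0.42)

```text
clock: 23.08
tool_pos: [0.4858, 0.2592, 0.087]
eef_rot: [-0.202, 0.979, -0.003, -0.009]
contact_force: [0.4, -1.7, 1.0]
opening: 0.422
```

Emit:
carry_out([
  [0, 0, 0.03],
  [0, 0, 0.07],
  [0, -0.02, 0.11],
  [0, -0.06, 0.13],
  [0, -0.1, 0.14],
  [0, -0.14, 0.14],
], roll=[0, 0, 0, 0, 0, 0])

```text
clock: 23.58
tool_pos: [0.4865, 0.1229, 0.2302]
eef_rot: [-0.203, 0.979, -0.002, -0.006]
contact_force: [1.2, -0.5, -0.0]
opening: 0.423
```

Run:
```python
from h import *
s=st()
p=snapshot("wrist"); save(p,"w18"); C=cloud(p); blanks(p,C)
```

```text
t 23.58 tcp [0.4865 0.1229 0.2302] rot [-0.203  0.979 -0.002 -0.006] F [ 1.2 -0.5 -0. ] op 0.423 q [ 0.36  0.93 -1.35  1.92  0.99  1.2   0.61]
0.92 [421. 267.] [0.507 0.281] [20. 22.] 10.7 0.0518
0.89 [412. 235.] [0.4861 0.2557] [21. 20.] 11.2 0.0533
0.82 [451. 258.] [0.4872 0.303 ] [20. 22.] 87.0 0.05
0.71 [422. 201.] [0.45   0.2429] [33. 26.] 12.2 0.0424
0.71 [431. 241.] [0.4829 0.2744] [28. 30.] 5.7 0.0423
0.65 [467. 211.] [0.4428 0.2972] [28. 22.] 6.0 0.042
0.6 [48. 92.] [ 0.5141 -0.0879] [ 58. 217.] 84.7 0.0816
0.43 [451. 208.] [0.4659 0.2486] [171. 163.] 36.1 0.0634
```

View pics/w18.png

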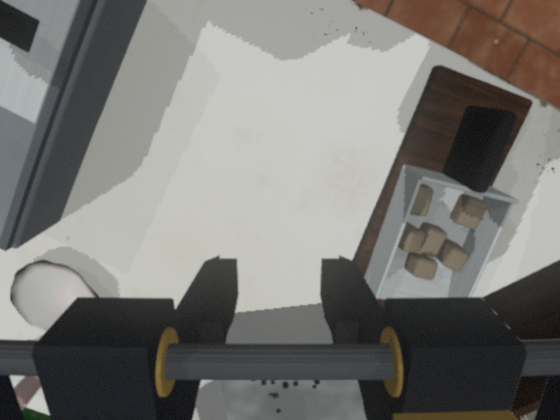

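Emit:
carry_out([
  [0, -0.03, 0],
  [-0.005, -0.06, 0],
  [-0.01, -0.09, 0],
  [-0.015, -0.12, 0],
  [-0.02, -0.15, 0],
  [-0.03, -0.18, 0],
  [-0.035, -0.21, 0],
  [-0.042, -0.239, 0],
], roll=[-0.12, -0.24, -0.36, -0.48, -0.6, -0.72, -0.84, -0.96], gripper=0.45)

```text
clock: 24.35
tool_pos: [0.4443, -0.1257, 0.2269]
eef_rot: [0.28, 0.96, -0.001, -0.011]
contact_force: [0.5, -0.2, 0.8]
opening: 0.451
```

Emit:
carry_out([
  [0, 0, 0],
  [0, 0, 0],
  [0, 0, 0],
  [0, 0, -0.02],
  [0, 0, -0.04],
  [0, 0, -0.055],
  [0, 0, -0.055],
  [0, 0, -0.055],
], roll=[-0.12, -0.24, -0.36, -0.48, -0.6, -0.72, -0.84, -0.96])

```text
clock: 25.02
tool_pos: [0.4441, -0.1251, 0.1714]
eef_rot: [0.694, 0.72, 0.004, -0.011]
contact_force: [0.1, -0.1, -0.7]
opening: 0.455
```

Run:
```python
from h import *
s=st()
p=snapshot("wrist"); save(p,"w19"); C=cloud(p)
m=(C[...,2]>.108)&(C[...,2]<.13)&(C[...,1]>-.18)&(C[...,1]<-.05)&(C[...,0]<.55)&(C[...,0]>.36); P=C[m][:,:2].astype(np.float32)*1000
print("grip",cv2.minAreaRect(P),C[m].mean(0))
p=snapshot("top"); save(p,"top1",(140,160,420,290),2.8); C=cloud(p); blanks(p,C)
```

```text
t 25.02 tcp [ 0.4441 -0.1251  0.1714] rot [ 0.694  0.72   0.004 -0.011] F [ 0.1 -0.1 -0.7] op 0.455 q [ 0.73  0.78 -0.9   2.1   0.92  0.74 -0.75]
grip ((444.8903503417969, -114.51026916503906), (55.54447937011719, 14.048056602478027), 84.72818756103516) [ 0.44482843 -0.11273804  0.1135944 ]
0.6 [166. 225.] [0.4829 0.2788] [19. 17.] 1.8 0.0432
0.47 [157. 235.] [0.444  0.2971] [22. 22.] 1.1 0.0435
0.4 [161. 222.] [0.4855 0.3015] [19. 16.] 2.9 0.0524
0.19 [165. 228.] [0.454  0.2734] [186.  89.] 10.5 0.0582
```

View pics/w19.png

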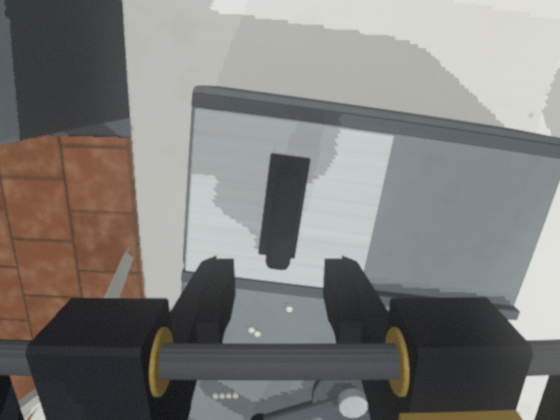

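View pics/top1.png

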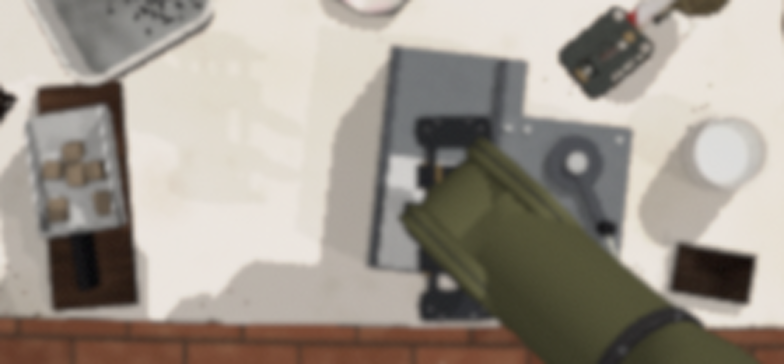

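Emit:
carry_out([
  [0.001, 0.0105, 0],
  [0.001, 0.0105, -0.01],
  [0.001, 0.0105, -0.03],
  [0.001, 0.0105, -0.05],
  [0.001, 0.0105, -0.063],
  [0.001, 0.0105, -0.063],
  [0.001, 0.0105, -0.063],
], roll=[-0.1, -0.13, -0.13, -0.13, -0.13, -0.13, -0.13])

```text
clock: 25.75
tool_pos: [0.4457, -0.1143, 0.1093]
eef_rot: [0.735, 0.678, 0.005, -0.01]
contact_force: [-0.1, -0.5, 0.5]
opening: 0.449
```

Emit:
carry_out([
  [0, 0, 0],
  [0, 0, 0],
  [0, 0, 0],
  [0, 0, 0],
  [0, 0, 0],
], roll=[0, 0, 0, 0, 0], gripper=0.05, grip_force=20)

```text
clock: 26.17
tool_pos: [0.4459, -0.1144, 0.1098]
eef_rot: [0.735, 0.678, 0.005, -0.009]
contact_force: [-1.0, -0.1, 3.8]
opening: 0.158
```

Emit:
carry_out([
  [0.01, -0.001, 0],
  [0.025, -0.002, 0],
  [0.04, -0.004, 0],
  [0.055, -0.005, 0],
  [0.07, -0.0065, 0],
  [0.083, -0.0077, 0],
  [0.092, -0.0085, 0],
  [0.096, -0.009, 0],
], roll=[0, 0, 0, 0, 0, 0, 0, 0])

```text
clock: 26.83
tool_pos: [0.5426, -0.1236, 0.1099]
eef_rot: [0.736, 0.677, 0.005, -0.009]
contact_force: [-1.5, -0.2, 2.2]
opening: 0.162
```

Emit:
carry_out([
  [0.003, 0, 0],
  [0.006, -0.0005, 0],
  [0.009, -0.001, 0],
  [0.011, -0.001, 0],
  [0.013, -0.001, 0],
  [0.015, -0.0012, 0],
  [0.015, -0.0012, 0],
], roll=[0, 0, 0, 0, 0, 0, 0])

```text
clock: 27.42
tool_pos: [0.5475, -0.124, 0.1096]
eef_rot: [0.735, 0.678, -0.003, -0.015]
contact_force: [-23.2, 2.3, 21.1]
opening: 0.158
```

Emit:
carry_out([
  [0, 0, 0],
  [0, 0, 0],
  [0, 0, 0],
], roll=[0, 0, 0], gripper=0.45)

```text
clock: 27.67
tool_pos: [0.548, -0.124, 0.1097]
eef_rot: [0.735, 0.678, -0.002, -0.015]
contact_force: [0.1, 0.7, 0.2]
opening: 0.362
```

Emit:
carry_out([
  [0, 0, 0.02],
  [0, 0, 0.05],
  [0, 0, 0.09],
  [-0.03, 0, 0.12],
  [-0.06, 0, 0.14],
  [-0.09, 0, 0.15],
], roll=[0, 0, 0, 0, 0, 0])

```text
clock: 28.17
tool_pos: [0.4594, -0.1234, 0.2623]
eef_rot: [0.735, 0.678, -0.0, -0.013]
contact_force: [0.7, -0.9, 1.0]
opening: 0.447
```

Run:
```python
from h import *
s=st()
p=snapshot("wrist"); save(p,"w20"); C=cloud(p); np.save("cw20.npy",C)
m=(C[...,2]>.105)&(C[...,2]<.13)&(C[...,1]>-.18)&(C[...,1]<-.05)&(C[...,0]<.65)&(C[...,0]>.36); P=C[m][:,:2].astype(np.float32)*1000
print("grip",cv2.minAreaRect(P),C[m].mean(0))
m=(C[...,2]<.05)&(C[...,1]>-.165)&(C[...,1]<-.055)&(C[...,0]<.65)&(C[...,0]>.38); P=C[m][:,:2].astype(np.float32)*1000
print("pit",cv2.minAreaRect(P),C[m].mean(0))
```

```text
t 28.17 tcp [ 0.4594 -0.1234  0.2623] rot [ 0.735  0.678 -0.    -0.013] F [ 0.7 -0.9  1. ] op 0.447 q [ 0.79  0.67 -1.01  1.96  0.68  0.93 -0.65]
grip ((545.9085083007812, -124.0067367553711), (54.488922119140625, 14.66152572631836), 84.6755599975586) [ 0.54459371 -0.12281915  0.11302646]
pit ((517.6427001953125, -109.97727966308594), (264.67193603515625, 109.94691467285156), 0.033400245010852814) [ 0.45429524 -0.10858198  0.00820853]
```

View pics/w20.png

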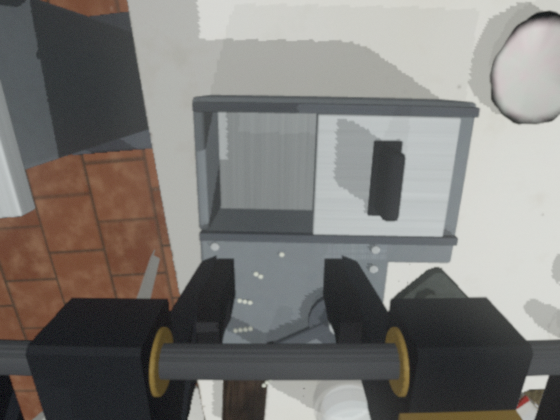

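Emit:
carry_out([
  [-0.01, 0.002, 0],
  [-0.02, 0.004, 0],
  [-0.03, 0.006, 0],
  [-0.04, 0.008, 0],
  [-0.05, 0.009, 0],
  [-0.06, 0.009, 0],
  [-0.07, 0.009, 0],
  [-0.075, 0.009, 0],
], roll=[0.12, 0.24, 0.36, 0.48, 0.6, 0.72, 0.84, 0.96])

```text
clock: 28.88
tool_pos: [0.3774, -0.1152, 0.2621]
eef_rot: [0.335, 0.942, -0.01, -0.01]
contact_force: [-0.1, 0.1, -0.8]
opening: 0.453
```

Emit:
carry_out([
  [0, 0, 0],
  [0, 0, 0],
  [0, 0, 0],
  [0, 0, 0],
  [0, 0, 0],
  [0, 0, 0],
  [0, 0, 0],
  [0, 0, 0],
], roll=[0.12, 0.24, 0.36, 0.48, 0.6, 0.6, 0.6, 0.6])

```text
clock: 29.55
tool_pos: [0.3779, -0.1152, 0.2621]
eef_rot: [0.043, 0.999, -0.013, -0.006]
contact_force: [-0.7, -0.5, 0.4]
opening: 0.454
```

Run:
```python
from h import *
s=st()
```

```text
t 29.55 tcp [ 0.3779 -0.1152  0.2621] rot [ 0.043  0.999 -0.013 -0.006] F [-0.7 -0.5  0.4] op 0.454 q [ 0.98  0.75 -1.42  2.17  0.89  1.07  0.55]
```

Emit:
carry_out([
  [0, 0.035, 0],
  [0, 0.075, 0],
  [0, 0.115, 0],
  [0, 0.155, 0],
  [0, 0.195, 0],
  [0, 0.235, 0],
  [0, 0.275, 0],
  [0, 0.315, 0],
], roll=[0.03, 0.06, 0.09, 0.12, 0.15, 0.18, 0.22, 0.27])

```text
clock: 30.22
tool_pos: [0.3778, 0.2019, 0.2623]
eef_rot: [-0.091, 0.996, -0.013, -0.004]
contact_force: [0.9, -0.4, 0.5]
opening: 0.446
```

Emit:
carry_out([
  [0.005, 0.03, -0.02],
  [0.009, 0.06, -0.04],
  [0.009, 0.065, -0.07],
  [0.009, 0.065, -0.1],
  [0.009, 0.065, -0.11],
  [0.009, 0.065, -0.11],
], roll=[0, 0, 0, 0, 0, 0])

```text
clock: 30.72
tool_pos: [0.3861, 0.2658, 0.1504]
eef_rot: [-0.091, 0.996, -0.015, -0.006]
contact_force: [0.1, 0.7, -0.1]
opening: 0.448
```

Run:
```python
from h import *
s=st()
p=snapshot("wrist"); save(p,"w21"); C=cloud(p)
m=(C[...,2]>.073)&(C[...,2]<.09)&(np.hypot(C[...,0]-.387,C[...,1]-.26)<.06)
print("fin",cv2.minAreaRect(C[m][:,:2].astype(np.float32)*1000),np.percentile(C[m][:,2],[10,50,90]))
```

```text
t 30.72 tcp [0.3861 0.2658 0.1504] rot [-0.091  0.996 -0.015 -0.006] F [ 0.1  0.7 -0.1] op 0.448 q [-0.08  0.94 -1.14  2.08  1.11  0.98 -0.11]
fin ((389.1441345214844, 262.0976867675781), (65.34346771240234, 13.76185417175293), 9.981855392456055) [0.07745688 0.07948698 0.08048797]
```

View pics/w21.png

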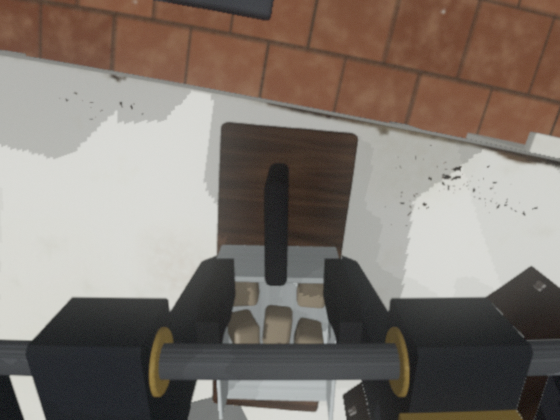

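Emit:
carry_out([
  [0, -0.004, -0.01],
  [0, -0.004, -0.03],
  [0, -0.004, -0.05],
  [0, -0.004, -0.07],
  [0, -0.004, -0.084],
  [0, -0.004, -0.087],
  [0, -0.004, -0.087],
], roll=[0, 0, 0, 0, 0, 0, 0])

```text
clock: 31.35
tool_pos: [0.3872, 0.2627, 0.0659]
eef_rot: [-0.09, 0.996, -0.013, -0.004]
contact_force: [0.7, 0.2, 0.2]
opening: 0.451
```

Emit:
carry_out([
  [0, 0, 0],
  [0, 0, 0],
  [0, 0, 0],
  [0, 0, 0],
  [0, 0, 0],
  [0, 0, 0],
], roll=[0, 0, 0, 0, 0, 0], gripper=0.02, grip_force=55)

```text
clock: 31.85
tool_pos: [0.3875, 0.263, 0.0668]
eef_rot: [-0.09, 0.996, -0.013, -0.004]
contact_force: [-0.1, -0.7, 5.6]
opening: 0.16
```

Emit:
carry_out([
  [0, 0, 0.004],
  [0, 0, 0.01],
  [0, 0, 0.018],
  [0, 0, 0.026],
  [0, 0, 0.03],
  [0, 0, 0.03],
], roll=[0, 0, 0, 0, 0, 0])

```text
clock: 32.35
tool_pos: [0.3879, 0.2635, 0.0979]
eef_rot: [-0.09, 0.996, -0.013, -0.003]
contact_force: [0.2, -0.4, -1.5]
opening: 0.154
```

Run:
```python
from h import *
s=st()
p=snapshot("side"); save(p,"s1",(160,220,460,420),2.6)
```

```text
t 32.35 tcp [0.3879 0.2635 0.0979] rot [-0.09   0.996 -0.013 -0.003] F [ 0.2 -0.4 -1.5] op 0.154 q [-0.11  1.02 -1.07  2.11  1.25  0.92 -0.21]
```

View pics/s1.png

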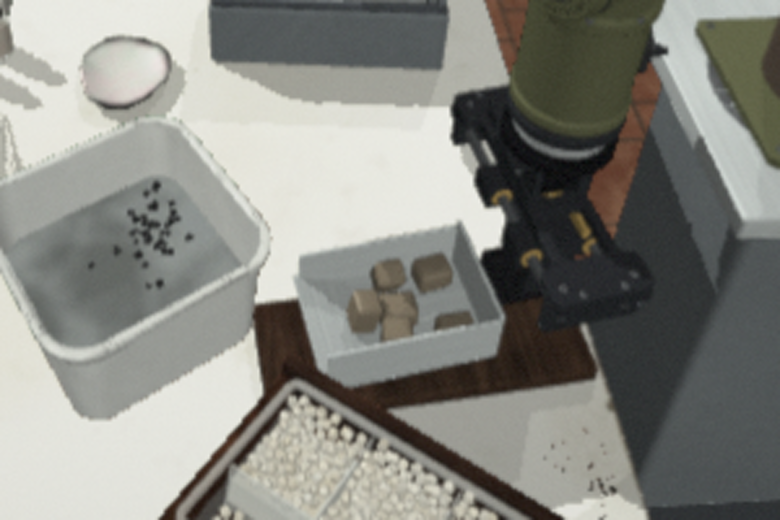

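Emit:
carry_out([
  [0, 0, 0.015],
  [0, 0, 0.035],
  [0, 0, 0.06],
  [0, 0, 0.085],
  [0, 0, 0.11],
  [0, 0, 0.135],
  [0, 0, 0.155],
  [0, 0, 0.165],
], roll=[0, 0, 0, 0, 0, 0, 0, 0])

```text
clock: 33.07
tool_pos: [0.388, 0.2638, 0.2643]
eef_rot: [-0.09, 0.996, -0.012, -0.002]
contact_force: [0.4, -0.3, -2.0]
opening: 0.154
```

Emit:
carry_out([
  [0, -0.01, 0],
  [0, -0.03, 0],
  [0, -0.055, 0],
  [0, -0.08, 0],
  [0, -0.105, 0],
  [0, -0.13, 0],
  [0, -0.155, 0],
  [0, -0.18, 0],
], roll=[-0.02, -0.04, -0.06, -0.08, -0.1, -0.12, -0.14, -0.15])

```text
clock: 33.73
tool_pos: [0.3869, 0.0811, 0.2629]
eef_rot: [-0.014, 1.0, -0.013, -0.004]
contact_force: [1.5, -0.7, -2.9]
opening: 0.154
```

Emit:
carry_out([
  [0, -0.025, 0],
  [0, -0.05, 0],
  [0, -0.075, 0],
  [0, -0.1, 0],
  [0, -0.125, 0],
  [0, -0.15, 0],
  [0, -0.165, 0],
  [0, -0.17, 0],
], roll=[-0.01, -0.02, -0.04, -0.06, -0.08, -0.1, -0.115, -0.12])

```text
clock: 34.4
tool_pos: [0.3848, -0.0925, 0.2611]
eef_rot: [0.049, 0.999, -0.013, -0.007]
contact_force: [0.3, 0.1, -2.2]
opening: 0.154
```

Run:
```python
from h import *
s=st()
p=snapshot("side"); save(p,"s2",(160,100,460,300),2.6)
p=snapshot("wrist"); save(p,"w22")
```

```text
t 34.40 tcp [ 0.3848 -0.0925  0.2611] rot [ 0.049  0.999 -0.013 -0.007] F [ 0.3  0.1 -2.2] op 0.154 q [ 0.91  0.72 -1.37  2.17  0.87  1.04  0.51]
```

View pics/s2.png

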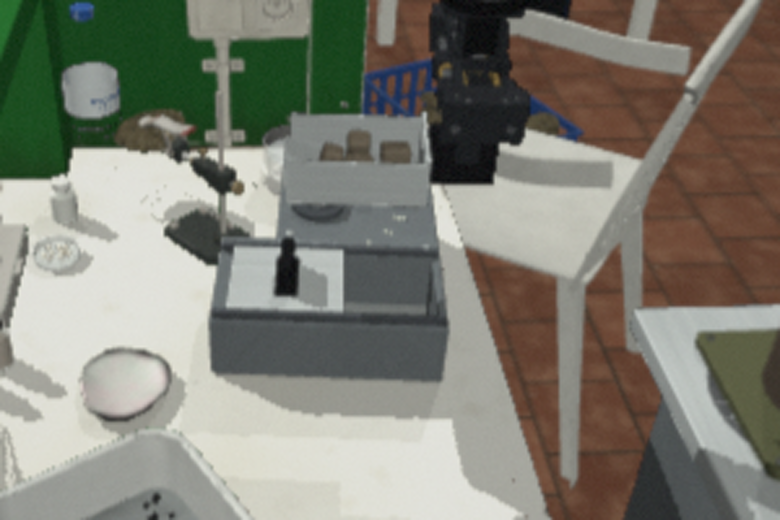

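View pics/w22.png

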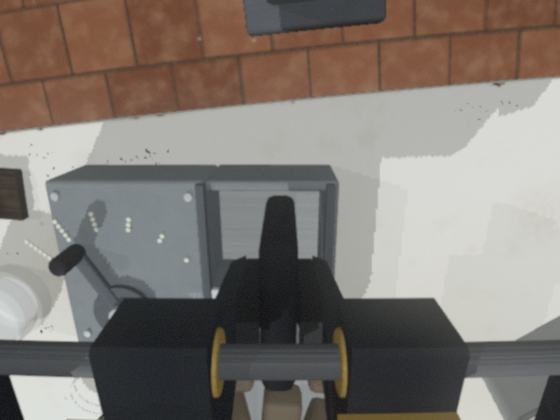

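Emit:
carry_out([
  [-0.005, -0.004, -0.005],
  [-0.01, -0.008, -0.01],
  [-0.015, -0.012, -0.015],
  [-0.02, -0.014, -0.02],
  [-0.025, -0.0145, -0.025],
  [-0.03, -0.0145, -0.03],
  [-0.03, -0.0145, -0.03],
  [-0.03, -0.0145, -0.03],
], roll=[0, 0, 0, 0, 0, 0, 0, 0])

```text
clock: 35.17
tool_pos: [0.3555, -0.1043, 0.2318]
eef_rot: [0.047, 0.999, -0.013, -0.006]
contact_force: [0.3, -0.4, -1.1]
opening: 0.157
```

Run:
```python
from h import *
s=st()
```

```text
t 35.17 tcp [ 0.3555 -0.1043  0.2318] rot [ 0.047  0.999 -0.013 -0.006] F [ 0.3 -0.4 -1.1] op 0.157 q [ 0.93  0.74 -1.34  2.28  0.96  0.96  0.44]
```

Emit:
carry_out([
  [0, -0.002, 0],
  [0, -0.002, 0],
  [0, -0.002, 0],
], roll=[0, 0, 0], grip_force=25)

```text
clock: 35.42
tool_pos: [0.3559, -0.1063, 0.2319]
eef_rot: [0.047, 0.999, -0.012, -0.006]
contact_force: [-0.3, 0.2, -2.7]
opening: 0.157
```

```bash
cat >> h.py <<'E'
def pitch(p,name=None):
    # scoop angle from side cam: points of the left side wall rim region
    if name: save(p,name,(160,60,460,300),2.6)
    r=tip_of(p,"scoop_lip"); C=cloud(p)
    for a in r[:1]:
        u,v=a["pixel"]; print("lip",round(a["confidence"],2),np.round(a["pixel"]),np.round(C[int(round(v)),int(round(u))],3))
E
python3 - <<'E'
from h import *
s=st()
print("mom",np.round(s["moment"],3))
p=snapshot("side"); pitch(p,"s3")
E
```

```text
t 35.42 tcp [ 0.3559 -0.1063  0.2319] rot [ 0.047  0.999 -0.012 -0.006] F [-0.3  0.2 -2.7] op 0.157 q [ 0.93  0.74 -1.34  2.28  0.96  0.96  0.44]
mom [ 0.127 -0.003 -0.009]
lip 0.82 [281. 167.] [ 0.52  -0.128  0.202]
```

View pics/s3.png

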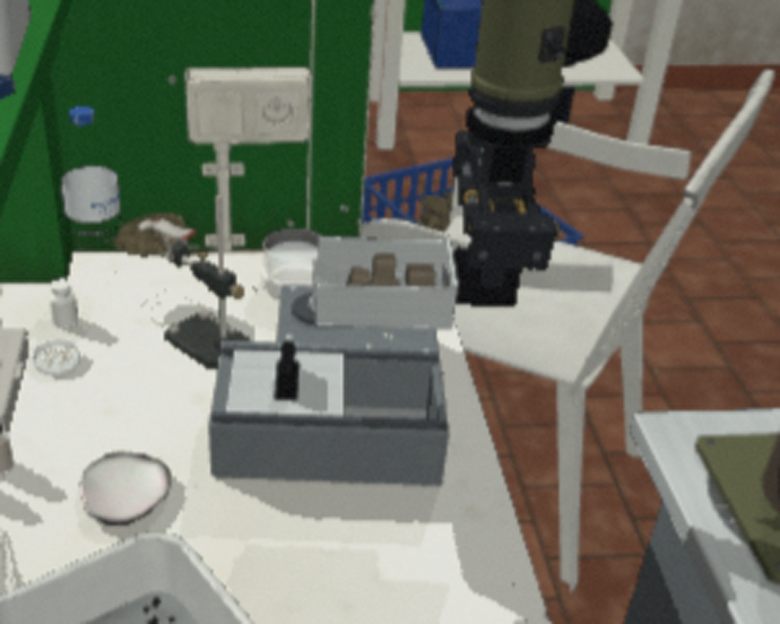

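Still level at 25 N. Loosen gradually.

Emit:
carry_out([
  [0, 0, 0],
  [0, 0, 0],
], roll=[0, 0], grip_force=18)

```text
clock: 35.68
tool_pos: [0.356, -0.1062, 0.232]
eef_rot: [0.047, 0.999, -0.012, -0.006]
contact_force: [-0.6, 0.5, -0.9]
opening: 0.159
```

Run:
```python
from h import *
s=st(); p=snapshot("side"); pitch(p,"s4")
```

```text
t 35.68 tcp [ 0.356  -0.1062  0.232 ] rot [ 0.047  0.999 -0.012 -0.006] F [-0.6  0.5 -0.9] op 0.159 q [ 0.93  0.74 -1.34  2.28  0.96  0.96  0.44]
lip 0.81 [279. 166.] [ 0.501 -0.407  0.034]
```

Emit:
carry_out([
  [0, 0, 0],
  [0, 0, 0],
], roll=[0, 0], grip_force=14)

```text
clock: 35.95
tool_pos: [0.3558, -0.1062, 0.2319]
eef_rot: [0.047, 0.999, -0.012, -0.006]
contact_force: [-1.2, 1.1, -1.7]
opening: 0.16
```

Run:
```python
from h import *
s=st(); p=snapshot("side"); pitch(p,"s5")
```

```text
t 35.95 tcp [ 0.3558 -0.1062  0.2319] rot [ 0.047  0.999 -0.012 -0.006] F [-1.2  1.1 -1.7] op 0.160 q [ 0.93  0.74 -1.34  2.28  0.96  0.96  0.44]
lip 0.93 [281. 167.] [ 0.52  -0.128  0.202]
```

View pics/s5.png

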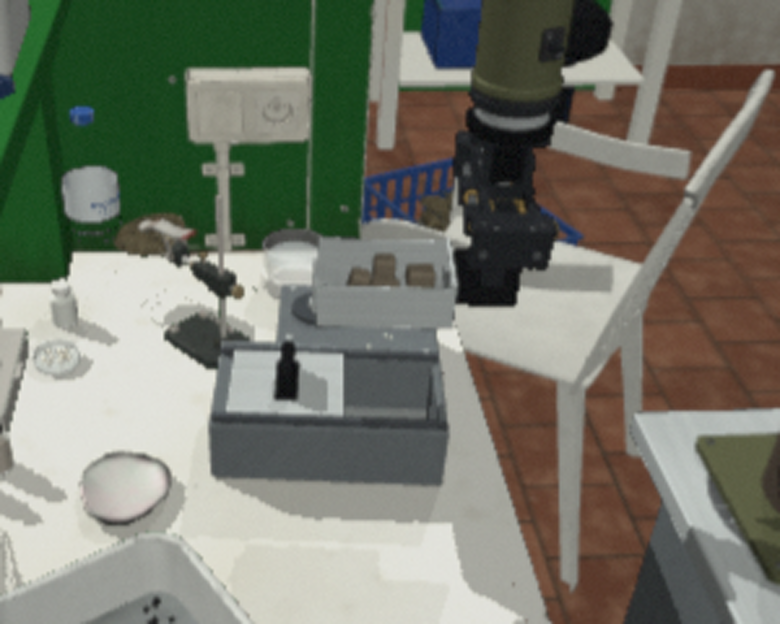

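Emit:
carry_out([
  [0, 0, 0],
  [0, 0, 0],
], roll=[0, 0], grip_force=11)

```text
clock: 36.22
tool_pos: [0.3559, -0.1062, 0.2319]
eef_rot: [0.047, 0.999, -0.012, -0.006]
contact_force: [-0.5, 0.5, -1.0]
opening: 0.16
```

Run:
```python
from h import *
s=st(); p=snapshot("side"); pitch(p,"s6")
```

```text
t 36.22 tcp [ 0.3559 -0.1062  0.2319] rot [ 0.047  0.999 -0.012 -0.006] F [-0.5  0.5 -1. ] op 0.160 q [ 0.93  0.74 -1.34  2.28  0.96  0.96  0.44]
lip 0.74 [282. 176.] [ 0.521 -0.083  0.204]
```

Emit:
carry_out([
  [0, 0, 0],
  [0, 0, 0],
], roll=[0, 0], grip_force=9)

```text
clock: 36.48
tool_pos: [0.3559, -0.1062, 0.232]
eef_rot: [0.047, 0.999, -0.012, -0.006]
contact_force: [-0.2, -0.4, -2.6]
opening: 0.159
```

Run:
```python
from h import *
s=st(); p=snapshot("side"); pitch(p,"s7")
```

```text
t 36.48 tcp [ 0.3559 -0.1062  0.232 ] rot [ 0.047  0.999 -0.012 -0.006] F [-0.2 -0.4 -2.6] op 0.159 q [ 0.93  0.74 -1.34  2.28  0.96  0.96  0.44]
```

View pics/s7.png

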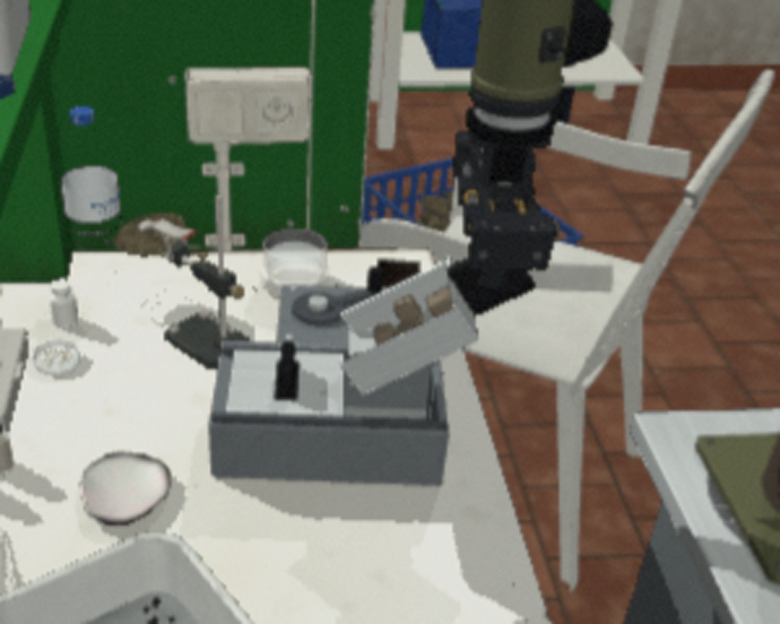

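Emit:
carry_out([
  [0, 0, 0],
], roll=[0], grip_force=25)

```text
clock: 36.67
tool_pos: [0.3557, -0.1063, 0.2319]
eef_rot: [0.047, 0.999, -0.013, -0.006]
contact_force: [0.1, 0.8, -1.4]
opening: 0.159
```

Run:
```python
from h import *
s=st(); p=snapshot("side"); pitch(p,"s8")
```

```text
t 36.67 tcp [ 0.3557 -0.1063  0.2319] rot [ 0.047  0.999 -0.013 -0.006] F [ 0.1  0.8 -1.4] op 0.159 q [ 0.93  0.74 -1.34  2.28  0.96  0.96  0.44]
lip 0.89 [298. 200.] [ 0.464 -0.172  0.065]
```

View pics/s8.png

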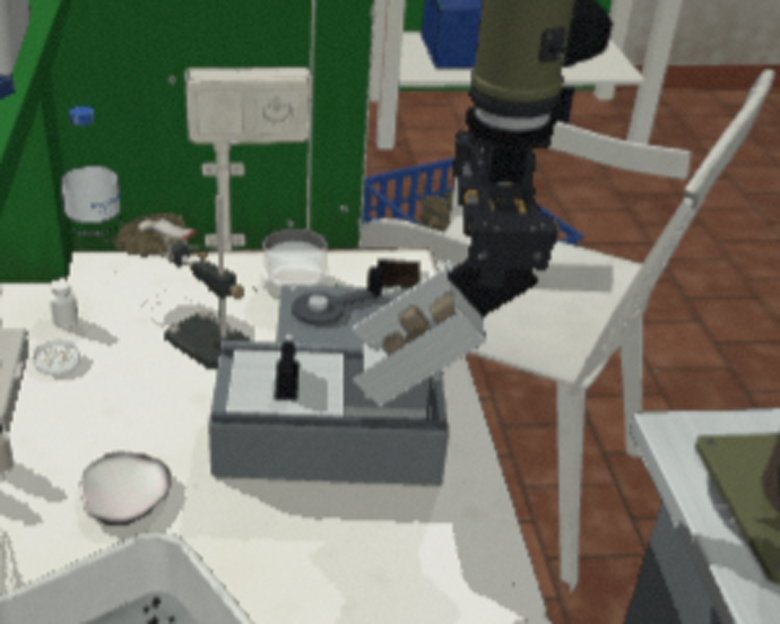

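Emit:
carry_out([
  [-0.004, 0, -0.006],
  [-0.008, 0, -0.012],
  [-0.01, 0.0005, -0.018],
  [-0.01, 0.0005, -0.02],
  [-0.01, 0.0005, -0.02],
], roll=[0, 0, 0, 0, 0])

```text
clock: 37.18
tool_pos: [0.3451, -0.1057, 0.2112]
eef_rot: [0.047, 0.999, -0.012, -0.007]
contact_force: [-0.3, 0.2, -1.9]
opening: 0.156
```

Emit:
carry_out([
  [0, 0, 0],
  [0, 0, 0],
], roll=[0, 0], grip_force=8)

```text
clock: 37.35
tool_pos: [0.3452, -0.1056, 0.2112]
eef_rot: [0.047, 0.999, -0.012, -0.007]
contact_force: [-0.5, 0.3, -2.0]
opening: 0.158
```

Run:
```python
from h import *
s=st(); p=snapshot("side"); pitch(p,"s9")
```

```text
t 37.35 tcp [ 0.3452 -0.1056  0.2112] rot [ 0.047  0.999 -0.012 -0.007] F [-0.5  0.3 -2. ] op 0.158 q [ 0.91  0.77 -1.3   2.33  1.03  0.92  0.37]
lip 0.97 [308. 210.] [ 0.45  -0.078  0.102]
```

View pics/s9.png

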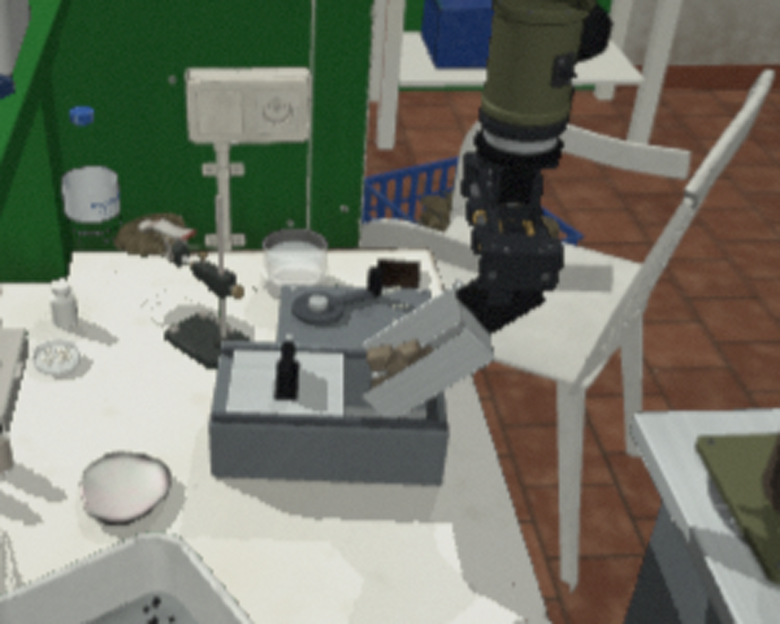

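Emit:
carry_out([
  [0, 0, 0],
  [0, 0, 0],
], roll=[0, 0], grip_force=8)

```text
clock: 37.62
tool_pos: [0.3455, -0.1057, 0.2115]
eef_rot: [0.047, 0.999, -0.012, -0.007]
contact_force: [0.5, 0.2, -2.3]
opening: 0.16
```

Run:
```python
from h import *
s=st(); p=snapshot("side"); pitch(p,"s10")
```

```text
t 37.62 tcp [ 0.3455 -0.1057  0.2115] rot [ 0.047  0.999 -0.012 -0.007] F [ 0.5  0.2 -2.3] op 0.160 q [ 0.91  0.77 -1.3   2.33  1.03  0.92  0.37]
lip 0.93 [302. 208.] [ 0.451 -0.175  0.034]
```

View pics/s10.png

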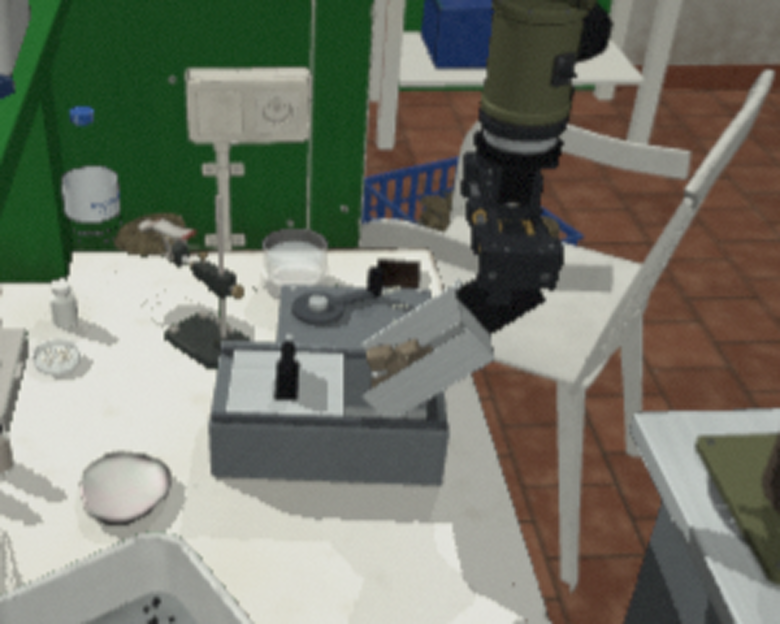

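Emit:
carry_out([
  [0, 0, 0],
  [0, 0, 0],
], roll=[0, 0], grip_force=6.5)

```text
clock: 37.88
tool_pos: [0.3455, -0.1057, 0.2115]
eef_rot: [0.047, 0.999, -0.012, -0.007]
contact_force: [-0.1, -0.4, -2.2]
opening: 0.159
```

Run:
```python
from h import *
s=st(); p=snapshot("side"); pitch(p,"s11")
```

```text
t 37.88 tcp [ 0.3455 -0.1057  0.2115] rot [ 0.047  0.999 -0.012 -0.007] F [-0.1 -0.4 -2.2] op 0.159 q [ 0.91  0.77 -1.3   2.33  1.03  0.92  0.37]
lip 0.6 [305. 207.] [ 0.455 -0.1    0.095]
```

View pics/s11.png

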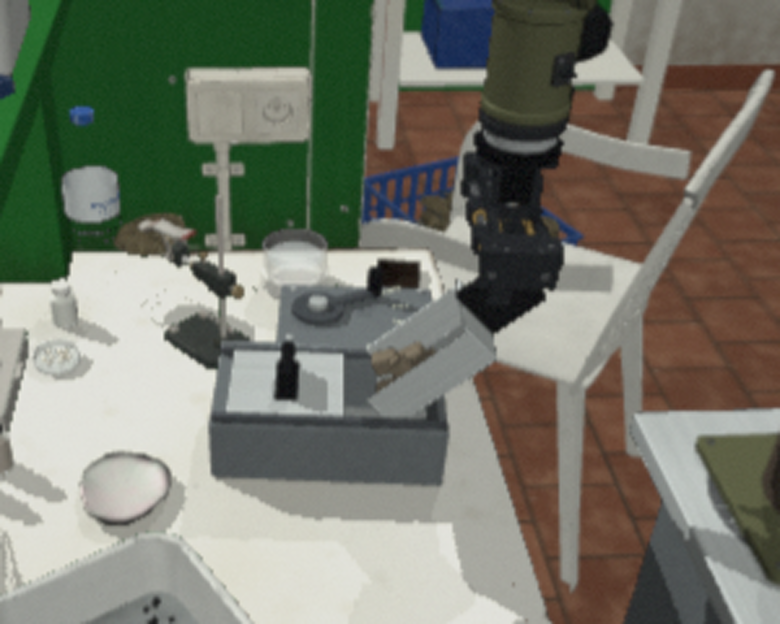

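Creeping slightly (~37°). Continue.

Emit:
carry_out([
  [0, 0, 0],
  [0, 0, 0],
  [0, 0, 0],
], roll=[0, 0, 0], grip_force=6)

```text
clock: 38.23
tool_pos: [0.3454, -0.1057, 0.2114]
eef_rot: [0.047, 0.999, -0.012, -0.007]
contact_force: [0.4, -0.8, -1.7]
opening: 0.161
```

Run:
```python
from h import *
s=st(); p=snapshot("side"); pitch(p,"s12")
```

```text
t 38.23 tcp [ 0.3454 -0.1057  0.2114] rot [ 0.047  0.999 -0.012 -0.007] F [ 0.4 -0.8 -1.7] op 0.161 q [ 0.91  0.77 -1.3   2.33  1.03  0.92  0.37]
```

View pics/s12.png

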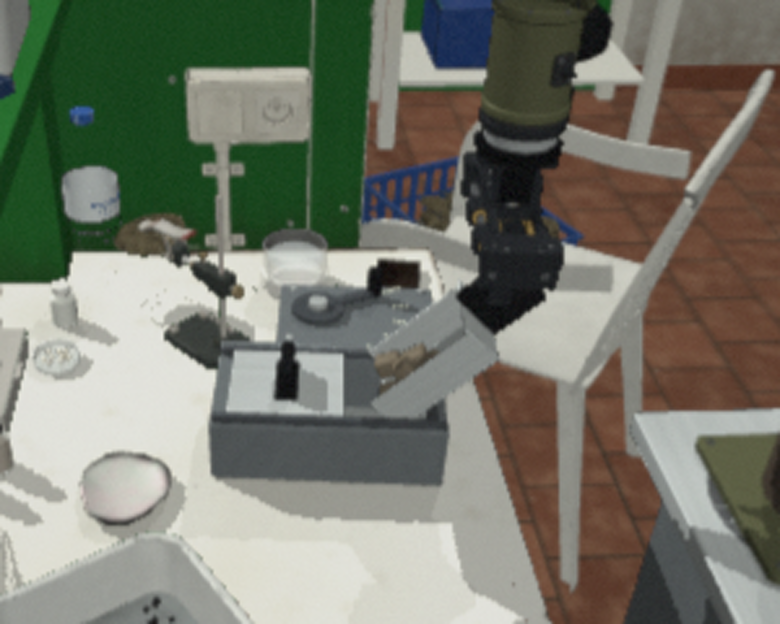

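Emit:
carry_out([
  [0, 0, 0],
  [0, 0, 0],
  [0, 0, 0],
], roll=[0, 0, 0], grip_force=5)

```text
clock: 38.58
tool_pos: [0.3454, -0.1057, 0.2114]
eef_rot: [0.047, 0.999, -0.012, -0.007]
contact_force: [1.1, 0.3, -2.0]
opening: 0.161
```

Run:
```python
from h import *
s=st(); p=snapshot("side"); pitch(p,"s13")
```

```text
t 38.58 tcp [ 0.3454 -0.1057  0.2114] rot [ 0.047  0.999 -0.012 -0.007] F [ 1.1  0.3 -2. ] op 0.161 q [ 0.91  0.77 -1.3   2.33  1.03  0.92  0.37]
lip 0.64 [311. 214.] [ 0.439 -0.09   0.079]
```

View pics/s13.png

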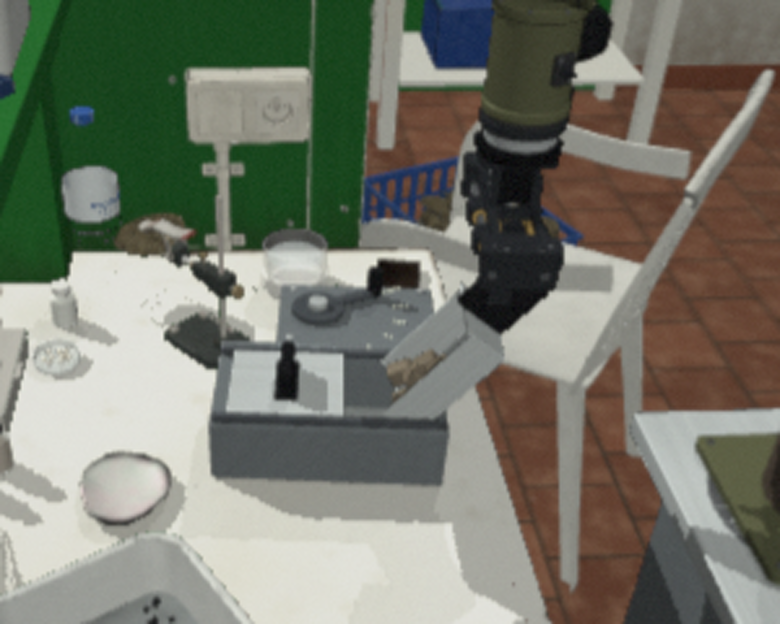

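Emit:
carry_out([
  [0.005, 0, 0.003],
  [0.01, -0.001, 0.006],
  [0.015, -0.0015, 0.009],
  [0.02, -0.002, 0.012],
], roll=[0, 0, 0, 0], grip_force=5)

```text
clock: 39.02
tool_pos: [0.3664, -0.1077, 0.2239]
eef_rot: [0.047, 0.999, -0.012, -0.006]
contact_force: [0.2, 0.3, -2.0]
opening: 0.16
```

Run:
```python
from h import *
s=st(); p=snapshot("side"); pitch(p,"s14")
```

```text
t 39.02 tcp [ 0.3664 -0.1077  0.2239] rot [ 0.047  0.999 -0.012 -0.006] F [ 0.2  0.3 -2. ] op 0.160 q [ 0.91  0.76 -1.32  2.26  0.98  0.96  0.44]
lip 0.93 [308. 211.] [ 0.451 -0.073  0.102]
```

View pics/s14.png

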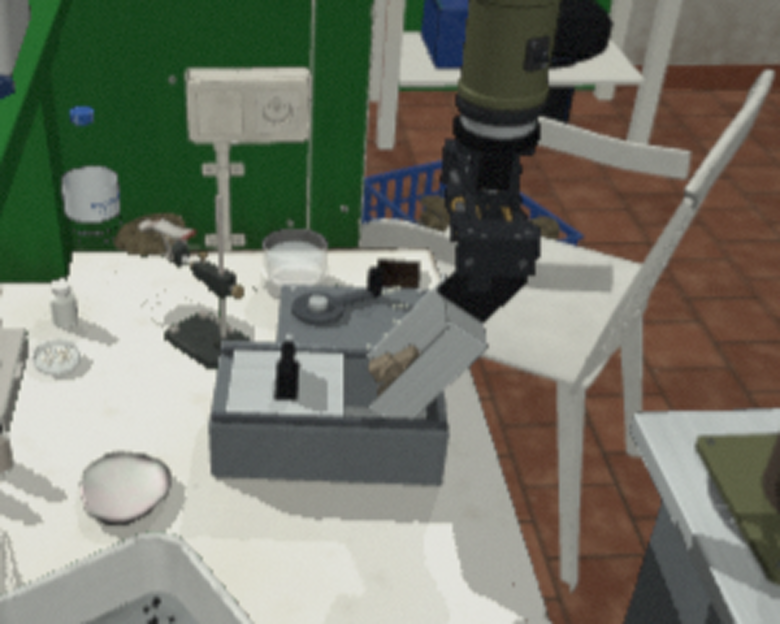

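Emit:
carry_out([
  [0, 0, 0],
  [0, 0, 0],
  [0, 0, 0],
], roll=[0, 0, 0], grip_force=4)

```text
clock: 39.37
tool_pos: [0.3669, -0.1075, 0.224]
eef_rot: [0.047, 0.999, -0.012, -0.006]
contact_force: [0.8, 0.7, -1.3]
opening: 0.161
```

Run:
```python
from h import *
s=st(); p=snapshot("side"); pitch(p,"s15")
```

```text
t 39.37 tcp [ 0.3669 -0.1075  0.224 ] rot [ 0.047  0.999 -0.012 -0.006] F [ 0.8  0.7 -1.3] op 0.161 q [ 0.91  0.76 -1.32  2.26  0.98  0.96  0.44]
lip 0.68 [307. 212.] [ 0.453 -0.076  0.097]
```

View pics/s15.png

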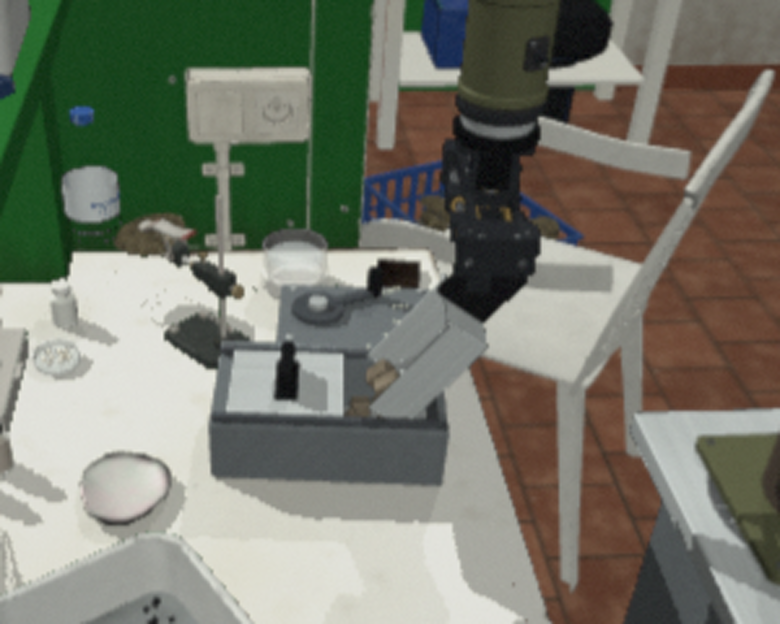

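Blanks are pouring into the pit. Keep going.

Emit:
carry_out([
  [0, 0, 0],
  [0, 0, 0],
  [0, 0, 0],
  [0, 0, 0],
], roll=[0, 0, 0, 0], grip_force=4)

```text
clock: 39.8
tool_pos: [0.3668, -0.1075, 0.224]
eef_rot: [0.047, 0.999, -0.012, -0.006]
contact_force: [0.2, -0.3, -1.1]
opening: 0.161
```

Run:
```python
from h import *
s=st(); p=snapshot("side"); pitch(p,"s16")
```

```text
t 39.80 tcp [ 0.3668 -0.1075  0.224 ] rot [ 0.047  0.999 -0.012 -0.006] F [ 0.2 -0.3 -1.1] op 0.161 q [ 0.91  0.76 -1.32  2.26  0.98  0.96  0.44]
lip 0.76 [306. 211.] [ 0.456 -0.077  0.099]
```

View pics/s16.png

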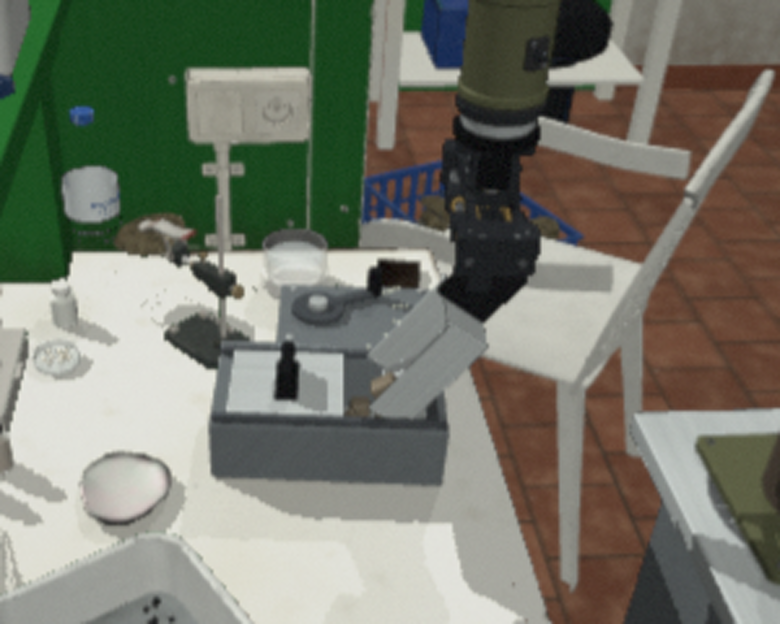

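Emit:
carry_out([
  [0, 0, 0.005],
  [0, 0, 0.01],
  [0, 0, 0.015],
  [0, 0, 0.02],
], roll=[0, 0, 0, 0], grip_force=3)

```text
clock: 40.23
tool_pos: [0.367, -0.1074, 0.2447]
eef_rot: [0.047, 0.999, -0.012, -0.006]
contact_force: [0.0, 0.3, -0.8]
opening: 0.154
```

Run:
```python
from h import *
s=st(); p=snapshot("side"); save(p,"s17",(260,140,400,240),5)
```

```text
t 40.23 tcp [ 0.367  -0.1074  0.2447] rot [ 0.047  0.999 -0.012 -0.006] F [ 0.   0.3 -0.8] op 0.154 q [ 0.94  0.73 -1.35  2.23  0.92  0.99  0.49]
```

View pics/s17.png

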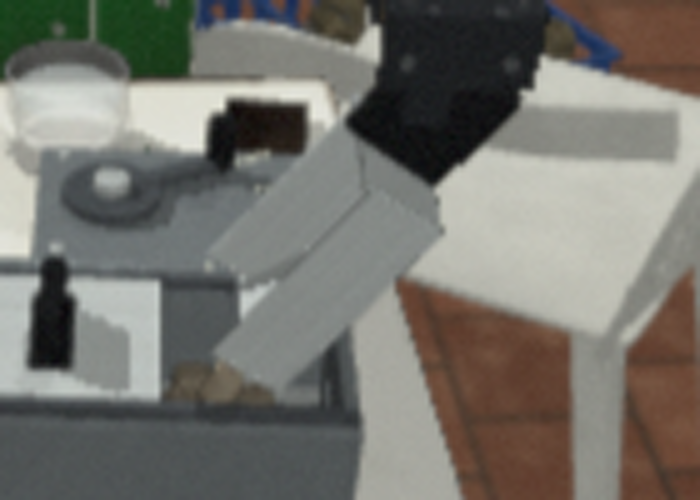

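Emit:
carry_out([
  [0, 0, 0.005],
  [0, 0, 0.02],
  [0, 0, 0.045],
  [0, 0.005, 0.065],
  [0, 0.025, 0.07],
  [0, 0.05, 0.07],
  [0, 0.08, 0.07],
  [0, 0.11, 0.07],
], roll=[0, 0, 0, 0, 0.03, 0.06, 0.09, 0.12], grip_force=40)

```text
clock: 40.95
tool_pos: [0.3672, 0.0035, 0.3158]
eef_rot: [-0.012, 1.0, -0.013, -0.004]
contact_force: [0.0, 0.5, -1.8]
opening: 0.154
```

Run:
```python
from h import *
s=st(); p=snapshot("side"); save(p,"s18",(160,80,460,300),2.6)
p=snapshot("top"); save(p,"top2",(140,160,420,290),2.8); C=cloud(p); blanks(p,C)
```

```text
t 40.95 tcp [0.3672 0.0035 0.3158] rot [-0.012  1.    -0.013 -0.004] F [ 0.   0.5 -1.8] op 0.154 q [ 0.75  0.57 -1.42  2.16  0.69  1.03  0.55]
0.65 [282. 234.] [ 0.4582 -0.0762] [18. 21.] 0.8 0.0598
0.63 [300. 243.] [ 0.4297 -0.1389] [ 9. 16.] 89.7 0.0278
0.54 [294. 228.] [ 0.4782 -0.1193] [21. 21.] 0.3 0.0379
```

View pics/s18.png

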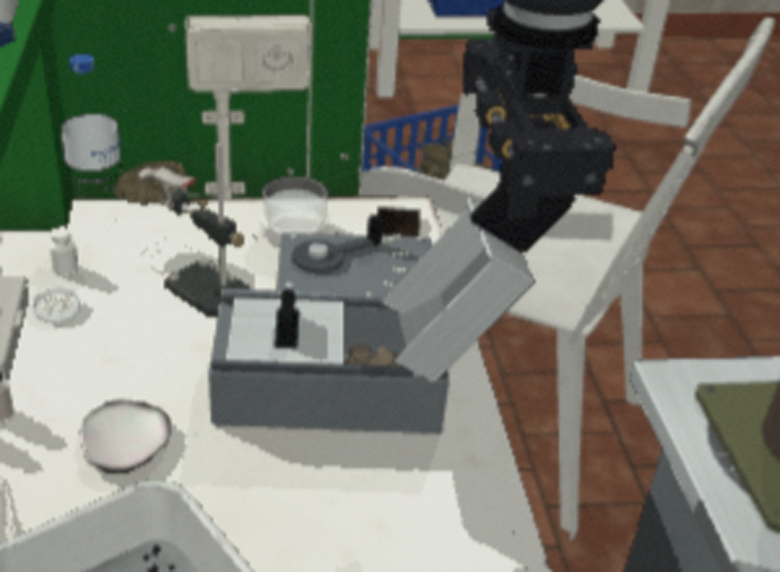

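View pics/top2.png

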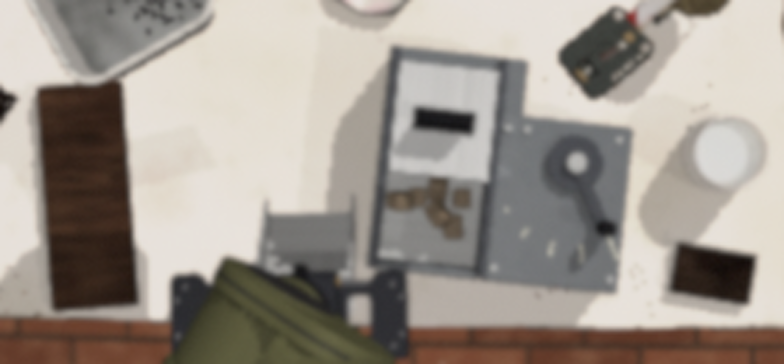

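Run:
```python
from h import *
p=snapshot("top"); C=cloud(p)
im=cv2.cvtColor(p["img"],cv2.COLOR_RGB2GRAY)
v,u=np.mgrid[0:420,0:560]; W=at_z(p,u,v,.018)
m=(im<100)&(W[...,0]>.32)&(W[...,0]<.62)&(W[...,1]>.2)&(W[...,1]<.36)
n,l,s,_=cv2.connectedComponentsWithStats(m.astype(np.uint8)); k=1+np.argmax(s[1:,4]); P=W[l==k][:,:2].astype(np.float32)*1000
r=cv2.minAreaRect(P); print(s[k],r)
m=(C[...,2]>.01)&(C[...,2]<.03)&(C[...,0]>.32)&(C[...,0]<.6)&(C[...,1]>.2)&(C[...,1]<.345)
n,l,s,_=cv2.connectedComponentsWithStats(m.astype(np.uint8)); k=1+np.argmax(s[1:,4]); P=C[l==k][:,:2].astype(np.float32)*1000
print(cv2.minAreaRect(P))
for n in ["rest_board"]:
    r=tip_of(p,n)[0]; print(r["confidence"],at_z(p,*r["pixel"],0.0))
```

```text
[ 153  188   36   83 2406] ((461.18194580078125, 271.9754943847656), (252.50155639648438, 97.41254425048828), 6.061205863952637)
((460.7454833984375, 271.99169921875), (254.74281311035156, 99.65341186523438), 5.783819198608398)
0.92 [0.45813408 0.27544311 0.        ]
```

Emit:
carry_out([
  [0.01, 0.03, 0],
  [0.02, 0.065, 0],
  [0.035, 0.1, 0],
  [0.05, 0.135, 0],
  [0.065, 0.17, 0],
  [0.08, 0.205, 0],
  [0.09, 0.24, 0],
  [0.098, 0.265, -0.01],
], roll=[0.01, 0.02, 0.03, 0.04, 0.05, 0.06, 0.07, 0.08])

```text
clock: 41.87
tool_pos: [0.4669, 0.2696, 0.3063]
eef_rot: [-0.052, 0.999, -0.012, -0.003]
contact_force: [-0.2, 0.7, -0.8]
opening: 0.157
```

Emit:
carry_out([
  [0, 0.002, -0.03],
  [0, 0.002, -0.06],
  [0, 0.002, -0.09],
  [0, 0.002, -0.1],
  [0, 0.002, -0.105],
  [0, 0.002, -0.105],
], roll=[0, 0, 0, 0, 0, 0])

```text
clock: 42.37
tool_pos: [0.4672, 0.2705, 0.2009]
eef_rot: [-0.051, 0.999, -0.012, -0.004]
contact_force: [0.1, -0.0, -1.5]
opening: 0.154
```

Run:
```python
from h import *
s=st(); p=snapshot("side"); save(p,"s19",(160,200,460,420),2.6); pitch(p)
p=snapshot("wrist"); save(p,"w23")
```

```text
t 42.37 tcp [0.4672 0.2705 0.2009] rot [-0.051  0.999 -0.012 -0.004] F [ 0.1 -0.  -1.5] op 0.154 q [-0.03  0.88 -1.09  1.84  0.92  1.05  0.16]
lip 0.64 [278. 179.] [ 0.516 -0.257  0.081]
```

View pics/s19.png

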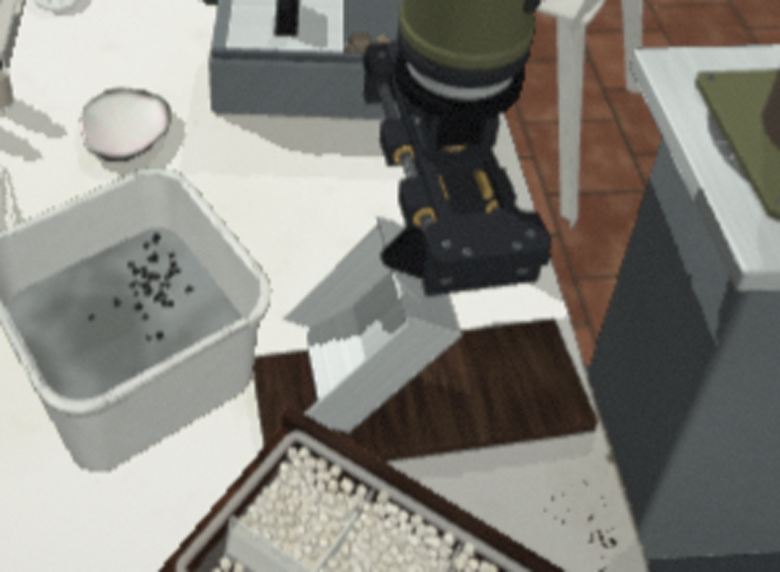

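View pics/w23.png

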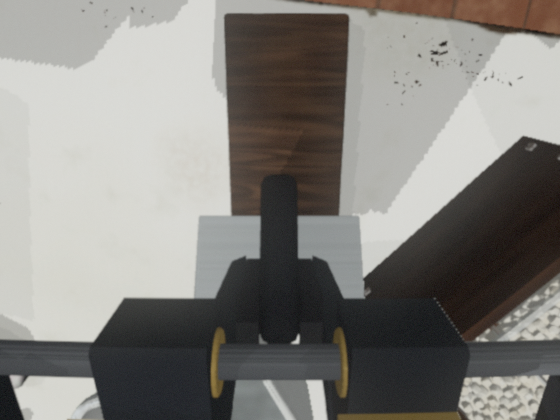

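Emit:
carry_out([
  [-0.007, -0.0005, -0.01],
  [-0.014, -0.001, -0.02],
  [-0.014, -0.001, -0.03],
  [-0.014, -0.001, -0.036],
  [-0.014, -0.001, -0.038],
], roll=[0.005, 0.005, 0.005, 0.005, 0.005])

```text
clock: 42.93
tool_pos: [0.448, 0.2722, 0.1708]
eef_rot: [-0.056, 0.998, -0.011, -0.004]
contact_force: [-22.1, -13.1, 52.3]
opening: 0.154
```

Emit:
carry_out([
  [0, 0, 0],
  [0, 0, 0],
  [-0.004, 0, -0.004],
  [-0.008, -0.001, -0.008],
  [-0.012, -0.001, -0.012],
  [-0.016, -0.0015, -0.016],
  [-0.02, -0.002, -0.02],
], roll=[0, 0, 0, 0, 0, 0, 0], grip_force=6)

```text
clock: 43.52
tool_pos: [0.4275, 0.2698, 0.1499]
eef_rot: [-0.056, 0.998, -0.011, -0.004]
contact_force: [-0.5, 0.3, -1.1]
opening: 0.163
```

Run:
```python
from h import *
s=st(); p=snapshot("side"); save(p,"s20",(160,200,460,420),2.6)
```

```text
t 43.52 tcp [0.4275 0.2698 0.1499] rot [-0.056  0.998 -0.011 -0.004] F [-0.5  0.3 -1.1] op 0.163 q [-0.09  0.92 -1.03  1.98  1.04  0.93 -0.01]
```

View pics/s20.png

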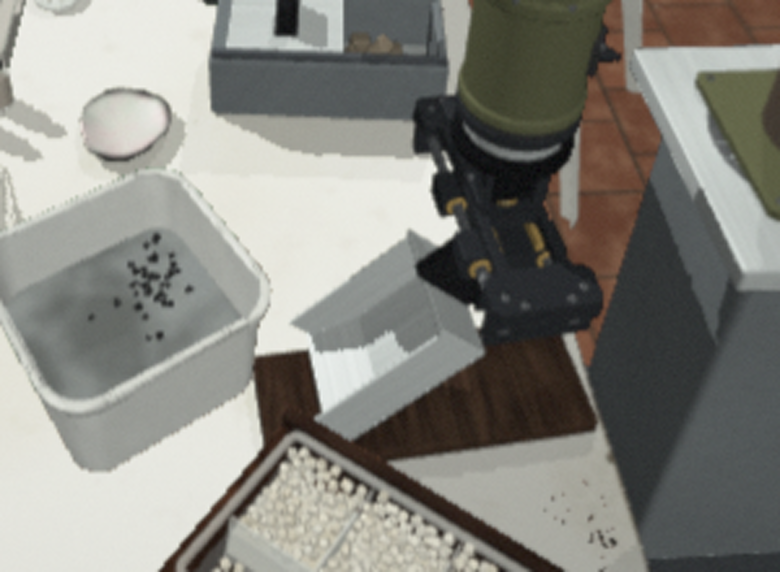

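Emit:
carry_out([
  [-0.004, 0, -0.004],
  [-0.008, -0.001, -0.008],
  [-0.012, -0.001, -0.013],
  [-0.016, -0.0015, -0.018],
  [-0.02, -0.002, -0.023],
  [-0.024, -0.0025, -0.029],
  [-0.028, -0.003, -0.035],
], roll=[0, 0, 0, 0, 0, 0, 0], grip_force=5)

```text
clock: 44.15
tool_pos: [0.3978, 0.2665, 0.1139]
eef_rot: [-0.056, 0.998, -0.012, -0.005]
contact_force: [-1.7, 0.5, 1.7]
opening: 0.162
```

Run:
```python
from h import *
s=st(); p=snapshot("side"); save(p,"s21",(160,200,460,420),2.6)
```

```text
t 44.15 tcp [0.3978 0.2665 0.1139] rot [-0.056  0.998 -0.012 -0.005] F [-1.7  0.5  1.7] op 0.162 q [-0.14  0.96 -0.98  2.08  1.15  0.85 -0.17]
```

View pics/s21.png

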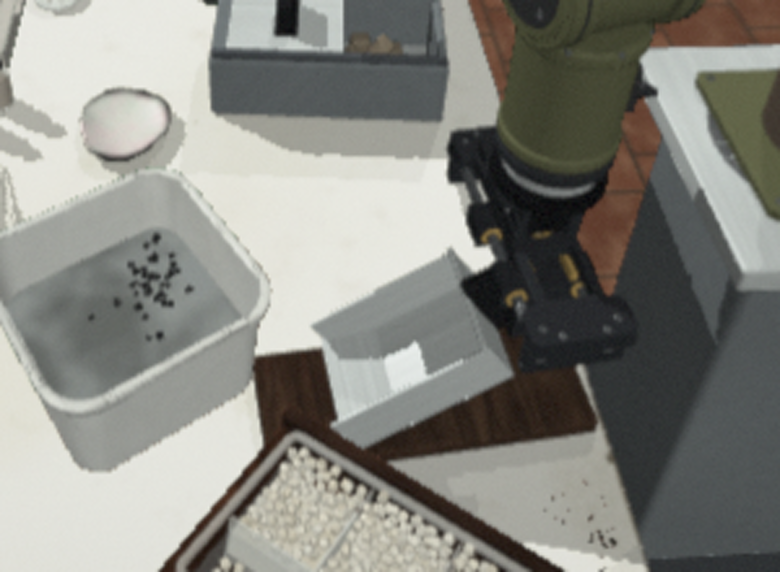

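Emit:
carry_out([
  [-0.004, 0, -0.006],
  [-0.008, -0.001, -0.012],
  [-0.011, -0.001, -0.018],
  [-0.014, -0.0015, -0.024],
  [-0.017, -0.002, -0.03],
  [-0.019, -0.002, -0.036],
  [-0.02, -0.002, -0.042],
], roll=[0, 0, 0, 0, 0, 0, 0], grip_force=5)

```text
clock: 44.78
tool_pos: [0.3756, 0.2643, 0.0709]
eef_rot: [-0.058, 0.998, -0.012, -0.006]
contact_force: [-5.0, -1.5, 4.8]
opening: 0.161
```

Run:
```python
from h import *
s=st(); p=snapshot("side"); save(p,"s22",(160,200,460,420),2.6)
```

```text
t 44.78 tcp [0.3756 0.2643 0.0709] rot [-0.058  0.998 -0.012 -0.006] F [-5.  -1.5  4.8] op 0.161 q [-0.19  1.02 -0.92  2.15  1.31  0.79 -0.34]
```

View pics/s22.png

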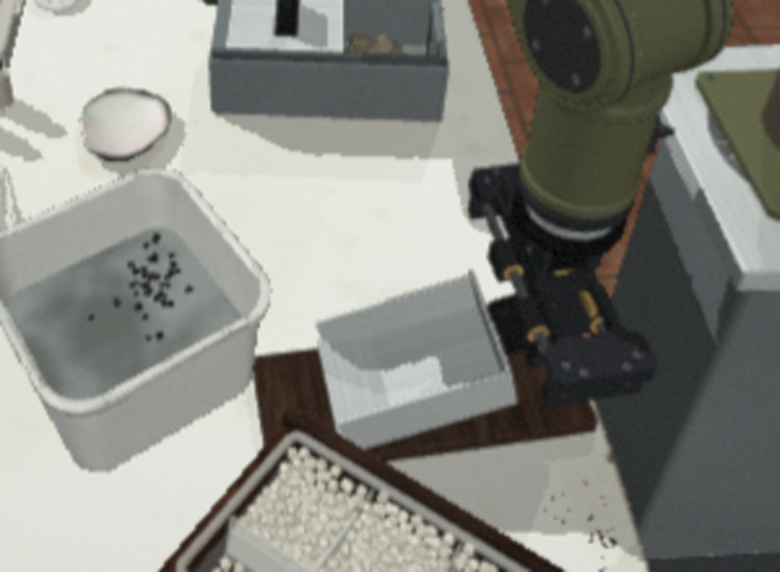

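Emit:
carry_out([
  [0, 0, -0.003],
  [0, 0, -0.006],
  [0, 0, -0.006],
  [0, 0, -0.006],
], roll=[0, 0, 0, 0], grip_force=3)

```text
clock: 45.17
tool_pos: [0.3762, 0.2643, 0.0638]
eef_rot: [-0.058, 0.998, -0.012, -0.006]
contact_force: [-0.0, -0.0, 0.6]
opening: 0.155
```

Emit:
carry_out([
  [0, 0, 0],
  [0, 0, 0],
  [0, 0, 0],
  [0, 0, 0],
  [0, 0, 0],
], roll=[0, 0, 0, 0, 0], gripper=0.45)

```text
clock: 45.58
tool_pos: [0.3764, 0.2643, 0.0639]
eef_rot: [-0.057, 0.998, -0.012, -0.006]
contact_force: [0.6, -0.8, -0.2]
opening: 0.448
```

Run:
```python
from h import *
s=st(); p=snapshot("side"); save(p,"s23",(160,200,460,420),2.6)
p=snapshot("wrist"); save(p,"w24")
```

```text
t 45.58 tcp [0.3764 0.2643 0.0639] rot [-0.057  0.998 -0.012 -0.006] F [ 0.6 -0.8 -0.2] op 0.448 q [-0.19  1.03 -0.91  2.15  1.33  0.78 -0.35]
```

View pics/s23.png

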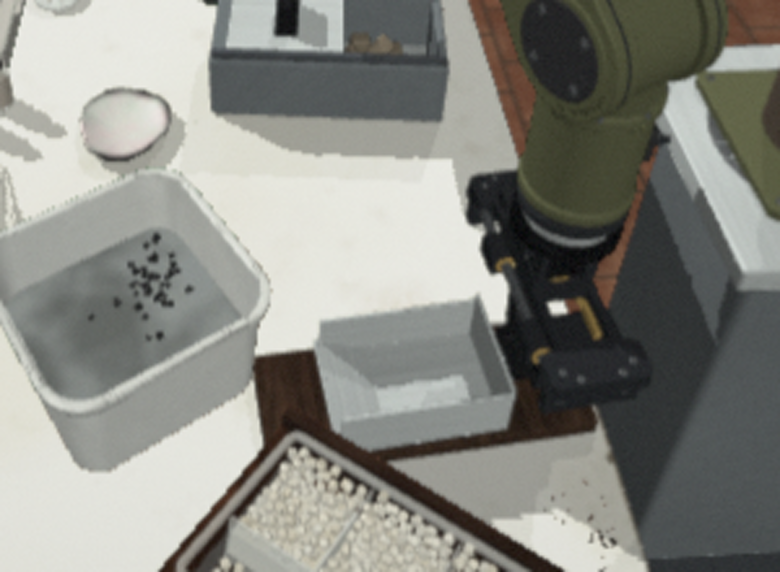

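View pics/w24.png

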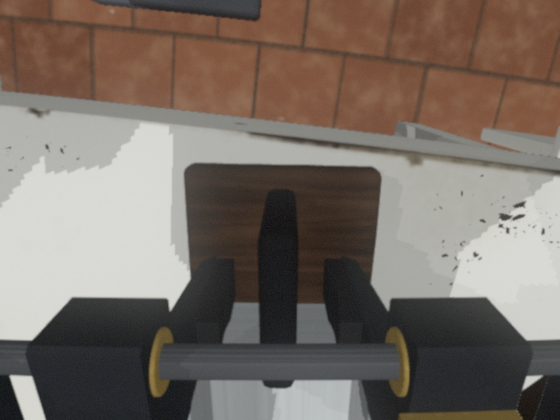

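Scoop is flat on the board. Lift off and go look at the pit, then shut the cover.

Emit:
carry_out([
  [0, 0, 0.02],
  [0, 0, 0.05],
  [0, 0, 0.09],
  [0, -0.01, 0.13],
  [0.01, -0.04, 0.16],
  [0.02, -0.08, 0.18],
  [0.03, -0.12, 0.18],
  [0.05, -0.16, 0.18],
], roll=[0, 0, 0, 0, -0.1, -0.22, -0.34, -0.46])

```text
clock: 46.35
tool_pos: [0.4225, 0.1101, 0.2454]
eef_rot: [0.173, 0.985, -0.01, -0.008]
contact_force: [0.1, 0.2, -0.9]
opening: 0.447
```

Emit:
carry_out([
  [0.02, -0.03, 0.01],
  [0.03, -0.06, 0.02],
  [0.04, -0.09, 0.03],
  [0.06, -0.12, 0.03],
  [0.07, -0.15, 0.03],
  [0.08, -0.18, 0.03],
  [0.09, -0.2, 0.03],
  [0.09, -0.22, 0.03],
], roll=[-0.12, -0.24, -0.36, -0.48, -0.6, -0.72, -0.84, -0.96])

```text
clock: 47.02
tool_pos: [0.5139, -0.1118, 0.2753]
eef_rot: [0.612, 0.791, -0.005, -0.011]
contact_force: [0.9, 0.2, 0.3]
opening: 0.45
```

Run:
```python
from h import *
s=st(); p=snapshot("wrist"); save(p,"w25"); C=cloud(p); blanks(p,C)
m=(C[...,2]>.105)&(C[...,2]<.13)&(C[...,1]>-.18)&(C[...,1]<-.05)&(C[...,0]<.65)&(C[...,0]>.36); P=C[m][:,:2].astype(np.float32)*1000
print("grip",cv2.minAreaRect(P),C[m].mean(0))
```

```text
t 47.02 tcp [ 0.5139 -0.1118  0.2753] rot [ 0.612  0.791 -0.005 -0.011] F [0.9 0.2 0.3] op 0.450 q [ 0.64  0.67 -0.87  1.8   0.59  0.99 -0.22]
0.78 [230. 186.] [ 0.4637 -0.1483] [21. 22.] 90.0 0.0344
0.74 [244. 164.] [ 0.477  -0.1219] [22. 18.] 85.6 0.0371
0.73 [216. 165.] [ 0.4449 -0.1201] [28. 22.] 46.8 0.0482
0.66 [241. 146.] [ 0.4646 -0.0992] [23. 18.] 15.9 0.0345
0.56 [199. 173.] [ 0.4325 -0.1394] [27. 22.] 1.0 0.0267
grip ((545.6165161132812, -124.27616119384766), (55.99346160888672, 14.641523361206055), 84.50145721435547) [ 0.5447228  -0.12235685  0.11317947]
```

View pics/w25.png

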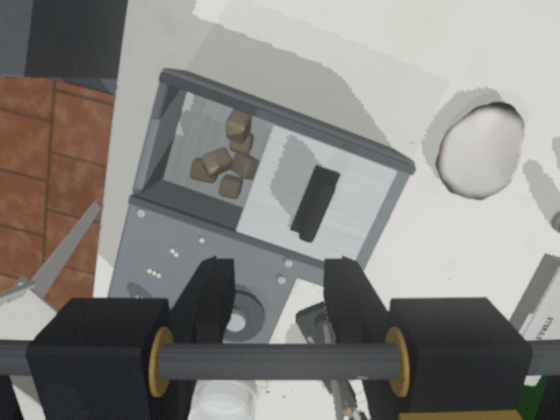

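Emit:
carry_out([
  [0.01, -0.004, 0],
  [0.02, -0.008, -0.02],
  [0.032, -0.0125, -0.05],
  [0.032, -0.0125, -0.08],
  [0.032, -0.0125, -0.1],
  [0.032, -0.0125, -0.11],
  [0.032, -0.0125, -0.11],
], roll=[-0.12, -0.24, -0.347, -0.347, -0.347, -0.347, -0.347])

```text
clock: 47.7
tool_pos: [0.5426, -0.125, 0.1629]
eef_rot: [0.738, 0.675, -0.006, -0.014]
contact_force: [-0.3, 0.3, -0.4]
opening: 0.449
```

Run:
```python
from h import *
s=st(); p=snapshot("wrist"); save(p,"w26"); C=cloud(p)
m=(C[...,2]>.108)&(C[...,2]<.13)&(C[...,1]>-.18)&(C[...,1]<-.05)&(C[...,0]<.65)&(C[...,0]>.36); P=C[m][:,:2].astype(np.float32)*1000
print("grip",cv2.minAreaRect(P),C[m].mean(0))
```

```text
t 47.70 tcp [ 0.5426 -0.125   0.1629] rot [ 0.738  0.675 -0.006 -0.014] F [-0.3  0.3 -0.4] op 0.449 q [ 0.53  0.82 -0.67  1.82  0.68  0.78 -0.59]
grip ((545.733642578125, -124.0545654296875), (55.30265808105469, 13.934941291809082), 84.71813201904297) [ 0.54586971 -0.12189158  0.11356593]
```

Emit:
carry_out([
  [0.003, 0.001, 0],
  [0.003, 0.001, -0.015],
  [0.003, 0.001, -0.03],
  [0.003, 0.001, -0.045],
  [0.003, 0.001, -0.054],
  [0.003, 0.001, -0.054],
  [0.003, 0.001, -0.054],
], roll=[0, 0, 0, 0, 0, 0, 0])

```text
clock: 48.33
tool_pos: [0.5473, -0.1239, 0.1113]
eef_rot: [0.738, 0.675, -0.005, -0.013]
contact_force: [-0.9, -0.0, 0.2]
opening: 0.452
```

Emit:
carry_out([
  [0, 0, 0],
  [0, 0, 0],
  [0, 0, 0],
  [0, 0, 0],
  [0, 0, 0],
], roll=[0, 0, 0, 0, 0], gripper=0.05, grip_force=20)

```text
clock: 48.75
tool_pos: [0.5473, -0.1239, 0.1118]
eef_rot: [0.738, 0.675, -0.005, -0.013]
contact_force: [-2.2, -0.4, 5.3]
opening: 0.159
```

Emit:
carry_out([
  [-0.01, 0.001, 0],
  [-0.025, 0.0023, 0],
  [-0.04, 0.0037, 0],
  [-0.055, 0.005, 0],
  [-0.07, 0.0065, 0],
  [-0.083, 0.0077, 0],
  [-0.092, 0.0085, 0],
  [-0.096, 0.009, 0],
], roll=[0, 0, 0, 0, 0, 0, 0, 0])

```text
clock: 49.42
tool_pos: [0.4508, -0.1148, 0.1118]
eef_rot: [0.738, 0.675, -0.004, -0.013]
contact_force: [2.2, -0.6, -5.7]
opening: 0.162
```

Emit:
carry_out([
  [-0.003, 0, 0],
  [-0.006, 0.0005, 0],
  [-0.009, 0.001, 0],
  [-0.011, 0.001, 0],
  [-0.013, 0.001, 0],
  [-0.014, 0.0012, 0],
  [-0.014, 0.0012, 0],
], roll=[0, 0, 0, 0, 0, 0, 0])

```text
clock: 50.0
tool_pos: [0.4425, -0.1139, 0.1119]
eef_rot: [0.738, 0.675, -0.0, -0.01]
contact_force: [11.5, -2.2, -15.0]
opening: 0.156
```

Emit:
carry_out([
  [0, 0, 0],
  [0, 0, 0],
  [0, 0, 0],
  [0, 0, 0],
], roll=[0, 0, 0, 0], gripper=0.45)

```text
clock: 50.33
tool_pos: [0.4415, -0.1139, 0.1119]
eef_rot: [0.738, 0.675, -0.001, -0.01]
contact_force: [-0.5, 0.6, 1.0]
opening: 0.434
```

Emit:
carry_out([
  [0, 0, 0.02],
  [0, 0, 0.05],
  [0, 0, 0.09],
  [0.0, 0.03, 0.13],
  [0, 0.06, 0.16],
  [0, 0.1, 0.18],
  [0, 0.13, 0.2],
  [0, 0.16, 0.22],
], roll=[0, 0, 0, 0, 0, 0, 0, 0])

```text
clock: 51.0
tool_pos: [0.44, 0.047, 0.3328]
eef_rot: [0.738, 0.675, -0.002, -0.01]
contact_force: [1.3, -0.7, -1.4]
opening: 0.45
```

Run:
```python
from h import *
s=st(); p=snapshot("wrist"); save(p,"w27"); C=cloud(p)
m=(C[...,2]>.105)&(C[...,2]<.13)&(C[...,1]>-.18)&(C[...,1]<-.05)&(C[...,0]<.65)&(C[...,0]>.36); P=C[m][:,:2].astype(np.float32)*1000
print("grip",len(P), cv2.minAreaRect(P) if len(P) else "")
p=snapshot("top"); save(p,"top3",(140,160,420,290),2.8); C=cloud(p); blanks(p,C)
m=(C[...,2]>.105)&(C[...,2]<.13)&(C[...,1]>-.18)&(C[...,1]<-.05)&(C[...,0]<.65)&(C[...,0]>.36); P=C[m][:,:2].astype(np.float32)*1000
print("gripT",cv2.minAreaRect(P) if len(P) else "")
for q in ["dish","shell","dark_block"]:
    r=tip_of(p,q); print(q,[(round(a["confidence"],2),np.round(a["pixel"],1)) for a in r[:2]])
p=snapshot("side"); save(p,"s24")
```

```text
t 51.00 tcp [0.44   0.047  0.3328] rot [ 0.738  0.675 -0.002 -0.01 ] F [ 1.3 -0.7 -1.4] op 0.450 q [ 0.39  0.45 -0.87  1.95  0.4   0.94 -0.77]
grip 574 ((442.220458984375, -113.64701080322266), (54.6257438659668, 14.090413093566895), 84.82662200927734)
0.49 [164. 227.] [0.4715 0.2386] [189. 187.] 35.7 0.0524
gripT ((441.5465393066406, -113.12757110595703), (55.65444564819336, 13.792154312133789), 84.53349304199219)
dish [(0.55, array([394.8, 212.7]))]
shell [(0.68, array([272.1, 150.1])), (0.44, array([169.3, 205.4]))]
dark_block [(0.67, array([393.8, 261. ]))]
```

View pics/w27.png

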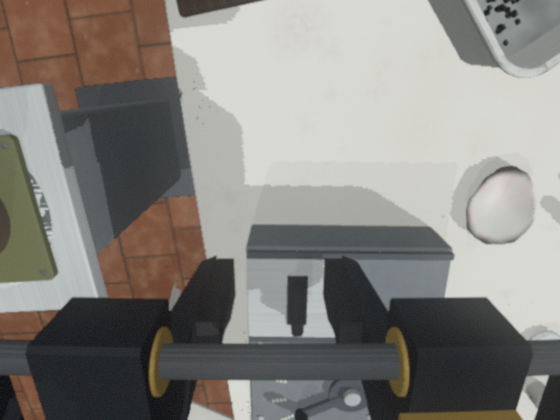

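View pics/top3.png

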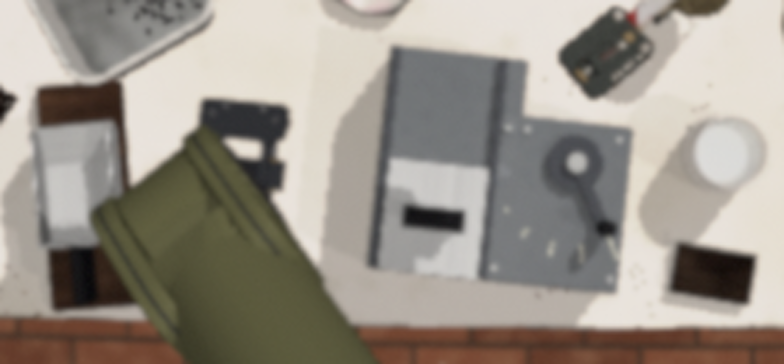

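View pics/s24.png

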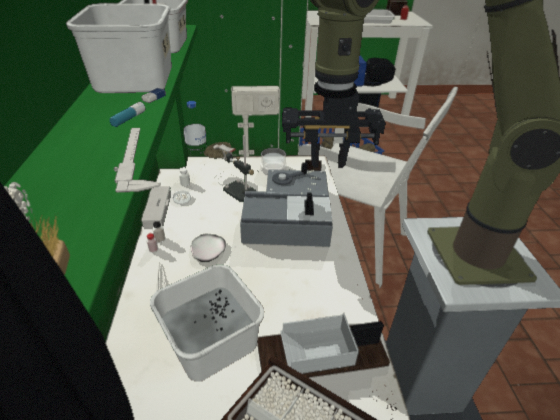

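Run:
```python
from plant import finish_job
print(finish_job())
```

```text
the job is handed in; nothing more can be done
None
```

The job is handed in at about 51 s, and the last pictures show everything as asked; `finish_job` gave no verdict.

- **Lever:** It started in the two-dot notch. I clicked it 3, 4, 5 with a pause of at least half a second in each. The picture taken there showed it in the five-dot notch, and the later pictures show no movement since.
- **Blanks:** Three were loose on the table and three were in the scoop. I gathered the loose ones, and after the pour I counted all six in the pit and none left on the table or in the scoop.
- **Cover:** I opened it until it hit the rear stop, at about 23 N. At the end I shut it until it hit the front stop. The closing travel was about 105 mm, and the grip measured within 1 mm of the fully shut position.
- **Scoop:** It stands flat and empty on the wooden board. To pour, I loosened the grip so the scoop tilted in the jaws. To right it, I lowered its lip onto the board. That first touch pressed to about 57 N at the wrist, under the 120 N limit.
- **Bystanders:** The dish, the shell and the dark block were not touched. The detector put the dish where it began. It put the dark block about 5 pixels off its first reading, though the block looks unmoved in the pictures. It had missed the shell at the start, so that one I compared by eye only.

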